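# Pack the instruments into the slide-lid case and file its contents card

### The job

Open the instrument case: raise the grip end of its sliding lid over the end lip, slide the lid well out, and lay every loose instrument lying at the left of the bench (forceps, marker pen, ball pen, pipette filler, those that are there) flat in the case. Slide the lid fully home again so that it drops behind the lip and lies level, and, at any time, slide the thin contents card along its board, without lifting it off, until it is fully home and straight between the rails. Do not disturb the other things on the bench.

Things in the scene. Friction and masses are not known exactly. Their poses are not given: they have to be found in the camera images.
- case: fixed grey box, 230 (x) x 196 (y) x 71 mm high, origin under its centre on the bench; its lid slides out towards its -x, about to the robot's right. The lid rests on ledges along both long sides, 44 mm above the bench; over the ledges run rails (underside 66, top 71 mm above the bench), so the lid can rise 16 mm in its grooves but not come out upwards
- case_lid: aluminium lid, about 0.22 kg, plate 210 (x) x 173 (y) x 6 mm, origin at the centre of its underside, axes as the case's; play about 2 mm each way in x, 3.5 mm in y. Closed: at the case's x = 0, 44 mm above the bench. Slid out 120 to 150 mm it stays hanging in its grooves, nose a little down, the +x part of the case open. Pushed back, it drops behind the lip
- lid_grip (a point): centre of the lid's black grip bar, which stands on the lid near its -x end: 14 mm thick along the lid's x, 70 mm long along its y, 26 mm high above the lid; this point is at the lid's x = -89 mm, 13 mm below the bar's top
- card: stiff white card, 120 (x) x 80 (y) x 3 mm, 0.04 kg, flat on the holder's board, origin at the centre of its underside; too thin to pick up: press (about 5 to 10 N) on its top with shut fingers and slide it; it slides easily on the board (friction about 0.2), fingertips grip its top
- card_holder: fixed grey board, 331 x 134 x 2.5 mm, flat on the bench (its x from -262 to +69 mm), with three rails 8 mm high on its +x end; origin on the bench below where the card's origin belongs (card's x along its x, either end first); mouth to -x, flared; 90 mm in y between the rails; back stop at x = +61 mm. Tabs over the back corners (x over 47, y beyond 31 mm) leave 8 mm
- forceps: steel forceps lying on the bench, 114 mm long along its y, 11 mm wide, 9 mm high, origin under its middle; may be absent
- marker_pen: white and black marker pen lying on the bench, 135 mm long along its y, 17 mm wide, 16 mm high, origin under its middle; may be absent
- ball_pen: white ball pen lying on the bench, 145 mm long along its y, 11 mm wide, 9 mm high, origin under its middle; may be absent
- pipette_filler: green pipette filler lying on the bench on a flat underside, 138 mm long along its y (barrel 26 mm wide and high), origin under its middle; may be absent
- petri_3: bystander: petri dish, 54 mm across, 11 mm high
- stopper_1: bystander: blue stopper, 36 mm across, 25 mm high
- jar_cap_white: bystander: white jar cap, 66 mm across, 20 mm high
- case_lip (a point): middle of the lip, the top of the case's -x end wall (8 mm thick), 51 mm above the bench: the closed lid's underside lies 7 mm lower, so it must be raised 9 to 15 mm to pass out over it. The +x end wall is 71 mm high
- case_in (a point): point on the case's inside floor, 4 mm above the bench, at the case's x = +40 mm: middle of the part that opens when the lid is slid out. Inside, the case runs from x = -107 to +107 mm and is 160 mm wide in y (80 mm to each side), also between the rails; instruments go in lying along its y, up to 40 mm high in all
Mind the look-alikes: they are no part of the job. Several things look just like the pipette_filler: the one meant starts farthest to the robot's right.

How it is judged (in metres and radians):
On the way, in this order (a step that is already met when the one before it is completed fails the run):
1. the lid has been slid out of the case by at least 110 mm (x of case_lid in the frame of case below -0.11 m), for 0.2 s.
2. every instrument that is there lies flat in the case (x of forceps in the frame of case between -0.105 and 0.105 m and y of forceps in the frame of case between -0.08 and 0.08 m and z of forceps in the frame of case between -0.01 and 0.036 m and angle between each of forceps, marker_pen, ball_pen, pipette_filler's own y axis and vertical above 1.3 rad and linear speed of each of forceps, marker_pen, ball_pen, pipette_filler below 0.05 m/s and x of marker_pen in the frame of case between -0.105 and 0.105 m and y of marker_pen in the frame of case between -0.08 and 0.08 m and z of marker_pen in the frame of case between -0.01 and 0.036 m and x of ball_pen in the frame of case between -0.105 and 0.105 m and y of ball_pen in the frame of case between -0.08 and 0.08 m and z of ball_pen in the frame of case between -0.01 and 0.036 m and x of pipette_filler in the frame of case between -0.105 and 0.105 m and y of pipette_filler in the frame of case between -0.08 and 0.08 m and z of pipette_filler in the frame of case between -0.01 and 0.036 m), for 0.2 s.
3. the lid is slid fully home, down behind the lip and level (x of case_lid in the frame of case between -0.006 and 0.006 m and y of case_lid in the frame of case between -0.006 and 0.006 m and z of case_lid in the frame of case between 0.04 and 0.047 m and angle between case_lid's own z axis and vertical below 0.03 rad and linear speed of case_lid below 0.02 m/s), for 0.2 s.
At the end, for the whole second after the job is handed in: Every instrument rests flat (within 15 degrees) inside the case; the lid is home within 6 mm, level, down on its ledges within 3 mm; the card lies flat in its holder, its end within 6 mm of the back stop, within 12 mm of its place and 8 degrees of the holder's direction (all of step 2 and all of step 3 and horizontal distance between card and card_holder below 0.012 m and x of card in the frame of card_holder above -0.006 m and angle between the x axis of card and the x axis of card_holder, either way round below 0.14 rad and height (world z) of card below 0.0085 m and angle between card's own z axis and vertical below 0.05 rad); the robot touches nothing.
It fails at once if the card is lifted off its board or stood up (height (world z) of card above 0.04 m or angle between card's own z axis and vertical above 0.5 rad).
It fails at once if a bystander is moved more than 30 mm (distance of any of petri_3, stopper_1, jar_cap_white from where it was at the start of the episode above 0.03 m).
Of forceps, marker_pen, ball_pen, pipette_filler only 3 to 4 are there at a start; the rules pass over those that are not, and their reading is None.
At some moment in a run one of forceps, marker_pen, ball_pen, pipette_filler may be knocked a few centimetres aside while the robot is not near it.
Once in a run the grip may slacken for a moment while it holds something.
It also fails if it takes over 210 s, if anything falls off the work surface, if the arm or the gripper's body presses on something with over 40 N, if the wrist force passes 120 N, or if a joint passes its speed limit or range.

### The arm

A 6-joint arm with a two-finger parallel gripper is mounted at the origin on a cart in front of the work surface, level with it; the furniture and walls round the work are solid. World frame = base frame: x ahead of the robot, y to its left, z up, the work surface at z = 0. Lengths are in m, angles in degrees, forces in N, time in s.
With the tool pointing down it reaches from about 0.4 to 0.825 m from the base axis. Payload 7 kg.
Tool frame: the origin (TCP) lies on the centre line of the jaws, within the pads' length; the fingertips stand 22 mm ahead of it and the grasp point (between the pads) lies 3 mm ahead of it; z points along the fingers, y is the line along which they close (so a half turn about z gives the same grasp; the last joint's range is limited). The gripper opens to 88 mm and grips with 3 to 60 N. Pads are 19 mm wide; open, the fingers measure 130 mm over their backs; the gripper's body (78 mm by 193 mm) begins 47 mm behind the grasp point.
Start: joints at [-55.113, 20.546, 0.682, 0, -70.136, -16.507], TCP at [0.213, -0.641, 0.215] pointing down, gripper open.
Joint ranges: [-176.03, 176.03], [-82.01, 121.73], [-58.28, 71.71], [-173.87, 95.51], [-174.79, -0.11], [-173.66, 173.66]. Speed limits (degrees/s): [136.94, 136.94, 172.46, 180, 180, 180].

### API

Orientations are given as [roll, pitch, yaw] about the fixed x, y, z axes, in that order (R = Rz(yaw) Ry(pitch) Rx(roll)).
In Python, from plant import get_state, cams, r gives the robot as it stands.
- The arm moves only by the tool apply_moves, never from a script. Its argument "targets" is a list of rows, each an object with "dp": the shift along the world's x, y, z in m, a list of three; "yaw": the turn about the world's z in degrees. In form: [{"dp": [x, y, z], "yaw": yaw}, ...]. A call has 1 to 20 rows; each row is the pose to reach, as a shift and turn from the pose commanded when the call began; what a row does not reach only later rows make up. A row lasts 1/12 s, in which the tool goes at most 41.7 mm and 7.16 degrees, less where a joint would pass 70% of its speed; a pose out of reach is approached as far as the arm can. A call with a gripper value outside its range is refused whole. "grip" is the gripper command: -1 is fully open, 1 is shut, values between are in proportion, set as the call begins (left out, the last holds). The fingers move at their own pace and stop on an object; "squeeze" is the grip in N (left out, the last holds). Time passes only in rows, so rows that repeat a pose let the fingers close. It gives the time, the measured TCP pose, the force, the opening and the grip force at its end, in the units of the state.
- get_state(): the state, without advancing time (a new reading comes with each control period).
- cams.capture(name): name is "scene" or "top"; returns a dict with "image" (400x640x3 uint8, red, green, blue), "range_z" (400x640 float32, m along the optical axis (not along the pixel's ray), 0 where there is no reading), "fx", "fy", "cx", "cy" (pixels), "R" (3x3) and "t" (3): a world point X has camera coordinates R X + t. Camera axes: x right, y down, z forward; pixel columns grow to the right and rows downward; lengths in m; the calibration is good to about 2 mm. A picture is of the moment at which its call begins.
- r.close_job(): hands the job in; it is judged then, once.
The state is a dict: "time_s": time; "joints": joint angles; "qd": joint speeds; "joint_torque": joint torques, N m; "tcp_pos": TCP position; "eef_rot": TCP orientation; "contact_force": force on the tool from outside, world axes, zero at the start; "moment": the same for the moment, N m; "gripper_width": finger opening in m; "gripper_force": force on a finger pad.
Only numpy, scipy, OpenCV 4.12 (cv2) and the standard library are available. Lean on these libraries where they do the work, as an engineer would, in place of code of your own. Each camera call takes 0.05 s, during which the arm holds its last target. There are 200 camera calls.

## Working session

There is one attempt and no reset: what is moved stays moved. The work goes in short steps, Python scripts to look and compute and a tool call to move; the robot and the scene stay as the last step left them, time stands still between calls to the robot, and variables do not carry over. Pictures are saved under pics/ and viewed, at most 14 in all, crops included, and the job is handed in when it is done.

Besides the shell and the picture viewer there is one more tool, called after "Emit:" by a JSON object that holds its "fn" and its "kwargs", one argument or row to a line. apply_moves: Moves the arm, as the interface text tells. Its arguments: {"type":"object","properties":{"targets":{"type":"array","items":{"type":"object","properties":{"dp":{"type":"array","items":{"type":"number"}},"yaw":{"type":"number"}}}},"grip":{"type":"number"},"squeeze":{"type":"number"}},"required":["targets"]}

```bash
mkdir -p pics; ls
cat > h.py <<'E'
from plant import get_state,cams,r
import numpy as np,cv2
def cap(n):
    return cams.capture(n)
def save(c,fn,box=None,s=1):
    im=c["image"][:,:,::-1]
    if box: u0,v0,u1,v1=box; im=im[v0:v1,u0:u1]
    im=cv2.resize(im,None,fx=s,fy=s,interpolation=cv2.INTER_CUBIC) if s!=1 else im
    cv2.imwrite("pics/"+fn,im)
def p3(c,u,v,z=None):
    d=np.array([(u-c["cx"])/c["fx"],(v-c["cy"])/c["fy"],1.0]);R=np.array(c["R"]);t=np.array(c["t"])
    if z is None:
        Z=c["range_z"][int(round(v)),int(round(u))]; return R.T@(d*Z-t)
    o=-R.T@t; w=R.T@d
    return o+w*(z-o[2])/w[2]
E
python3 - <<'E'
from h import *
import pickle
for n in("top","scene"):
    c=cap(n); save(c,n+"0.png"); pickle.dump(c,open(n+"0.pkl","wb"))
    print(n,c["fx"],c["fy"],c["cx"],c["cy"],np.round(c["R"],3).tolist(),np.round(c["t"],3))
s=get_state();print(s)
E
```

```text
pics
top 472.54533938606977 472.54533938606977 320.77739781684176 199.6142689304689 [[-0.026, -0.999, -0.02], [-0.989, 0.029, -0.147], [0.147, 0.016, -0.989]] [0.162 0.595 1.481]
scene 398.2343682114259 398.2343682114259 310.0824075130188 201.9482013872325 [[-0.905, -0.426, 0.01], [-0.274, 0.564, -0.779], [0.327, -0.707, -0.627]] [0.591 0.144 1.043]
{'time_s': 0.1, 'joints': array([-5.51134612e+01,  2.05865800e+01,  6.37620488e-01, -1.87990589e-02,
       -7.01341191e+01, -1.65075682e+01]), 'qd': array([-0.03322487, -0.08647806,  0.10611675,  0.15265481, -0.08071544,
        0.06420944]), 'joint_torque': array([-1.48158804e-03, -5.84162915e+01,  2.93754637e+01,  7.01547280e+00,
        1.02365695e-02, -5.48153241e-05]), 'tcp_pos': array([ 0.21266853, -0.64013804,  0.21461086]), 'eef_rot': array([ 1.79915324e+02, -6.66369247e-03, -1.61627426e+02]), 'contact_force': array([ 0.18187998,  0.69810674, -0.33734437]), 'moment': array([ 0.04325976, -0.03139247,  0.01592909]), 'gripper_force': 0.0, 'gripper_width': 0.08770822679399133}
```

View pics/top0.png

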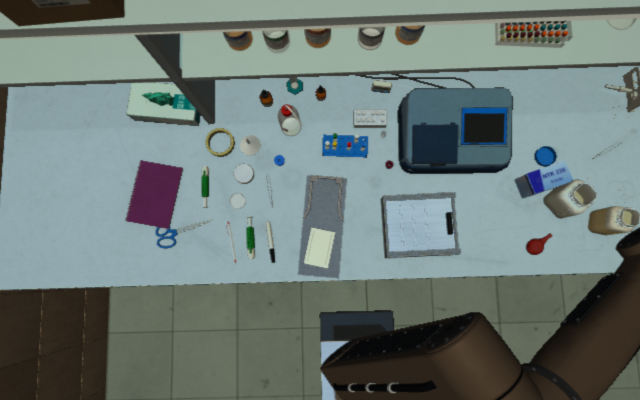

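View pics/scene0.png

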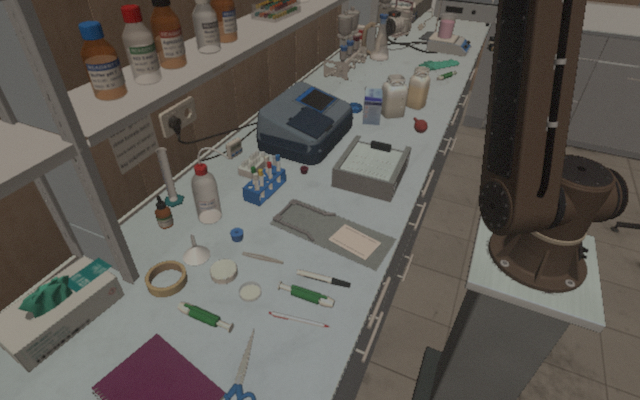

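Run:
```python
from h import *
import pickle
c=pickle.load(open("top0.pkl","rb"));s=pickle.load(open("scene0.pkl","rb"))
a=cv2.resize(c["image"][125:285,195:475],None,fx=2.8,fy=2.8,interpolation=cv2.INTER_CUBIC)
b=cv2.resize(s["image"][45:95,390:490],None,fx=3,fy=3,interpolation=cv2.INTER_CUBIC)
im=np.zeros((a.shape[0]+b.shape[0],a.shape[1],3),np.uint8);im[:a.shape[0]]=a;im[a.shape[0]:,:b.shape[1]]=b
cv2.imwrite("pics/crop1.png",im[:,:,::-1]);print(im.shape)
for n,u,v in [("green far",447,75),("green2",432,65)]:print(n,p3(s,u,v).round(3))
for n,u,v in [("filler",250,238),("filler2",205,187),("ball",231,241),("marker",270,241),("forc",269,190),("card",320,247),("case",420,225),("petri",238,200),("cap",243,173),("stop",280,160)]:print(n,p3(c,u,v).round(3))
```

```text
(598, 784, 3)
green far [ 0.437 -1.136  0.018]
green2 [ 0.533 -1.242  0.018]
filler [0.483 0.378 0.029]
filler2 [0.656 0.528 0.023]
ball [0.477 0.445 0.005]
marker [0.472 0.315 0.018]
forc [ 0.644  0.319 -0.004]
card [0.449 0.153 0.009]
case [ 0.508 -0.168  0.05 ]
petri [0.612 0.422 0.006]
cap [0.7   0.402 0.02 ]
stop [0.739 0.278 0.026]
```

View pics/crop1.png

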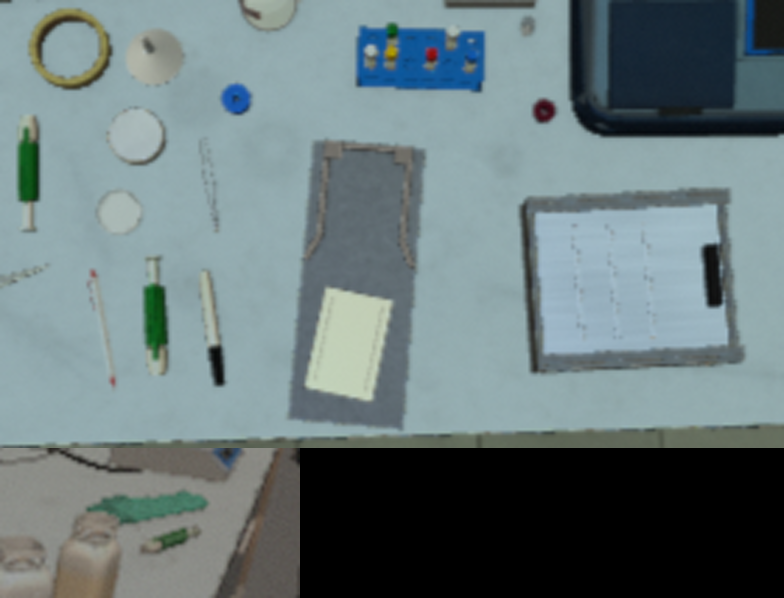

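Run:
```python
from h import *
import pickle
c=pickle.load(open("top0.pkl","rb"))
def q(x,y,z): return p3(c,x/2.8+195-.3,y/2.8+125-.3,z)
def show(n,P):
    P=np.array(P);print(n,P.mean(0).round(4),[ (p[:2].round(3)).tolist() for p in P])
case=[q(*p,.071) for p in [(524,200),(729,190),(743,358),(537,371)]];show("case",case)
e=(case[0]+case[3]-case[1]-case[2])/2;print("case len",np.linalg.norm(e[:2]),"yaw",np.degrees(np.arctan2(e[1],e[0])))
e=(case[0]+case[1]-case[3]-case[2])/2;print("wid",np.linalg.norm(e[:2]),np.degrees(np.arctan2(-e[0],e[1]))+180)
b=[q(*p,.0025) for p in [(315,140),(425,150),(404,428),(290,418)]];show("board",b)
e=(b[0]+b[1]-b[3]-b[2])/2;L=np.linalg.norm(e[:2]);print(L,"yaw",np.degrees(np.arctan2(e[1],e[0])));ctr=sum(b)/4
print("holder origin",ctr+(.0965)*e/L)
k=[q(*p,.0055) for p in [(326,288),(392,299),(373,400),(306,386)]];show("card",k)
e=(k[0]+k[1]-k[3]-k[2])/2;print("card yaw",np.linalg.norm(e[:2]),np.degrees(np.arctan2(e[1],e[0])))
for n,a,bb,z in [("forceps",(203,138),(216,231),.006),("ball",(94,269),(113,387),.005),("filler",(153,258),(157,375),.013),("marker",(205,270),(219,384),.008)]:
    P=[q(*a,z),q(*bb,z)];show(n,P);e=P[0]-P[1];print("   ",np.linalg.norm(e),"dir",np.degrees(np.arctan2(e[1],e[0])))
print("grip",q(713,275,.076), "lidgrip ends",q(711,245,.076),q(715,306,.076))
```

```text
case [ 0.5081 -0.1664  0.071 ] [[0.601, -0.049], [0.606, -0.28], [0.417, -0.283], [0.409, -0.054]]
case len 0.23009060823999516 yaw 91.60021745800863
wid 0.19078217140370718 91.25639318698316
board [0.5199 0.1421 0.0025] [[0.692, 0.19], [0.675, 0.059], [0.349, 0.094], [0.364, 0.226]]
0.3291369785333932 yaw -6.254744065308703
holder origin [0.61582571 0.1316223  0.0025    ]
card [0.4484 0.1549 0.0055] [[0.513, 0.181], [0.498, 0.104], [0.382, 0.129], [0.4, 0.206]]
card yaw 0.11783532462534625 -12.617964018279997
forceps [0.641  0.3164 0.006 ] [[0.697, 0.324], [0.585, 0.309]]
    0.11358730176654325 dir 7.259598373591815
ball [0.4743 0.4429 0.005 ] [[0.544, 0.454], [0.405, 0.432]]
    0.1406815061324113 dir 9.24689240517793
filler [0.4855 0.3809 0.013 ] [[0.554, 0.383], [0.417, 0.379]]
    0.13677201019186452 dir 1.72662277895807
marker [0.4717 0.3149 0.008 ] [[0.538, 0.322], [0.405, 0.307]]
    0.13434951230309672 dir 6.414424551812544
grip [ 0.50957271 -0.25448448  0.076     ] lidgrip ends [ 0.54330158 -0.25448214  0.076     ] [ 0.47495872 -0.25441316  0.076     ]
```

Candidates for the pipette filler, by pixel: top (250,238), top (205,187), and scene (447,75), which is 1.2 m away and out of reach on the far right. Of the two lying at the left, the one farther right is top (250,238), so I take that one. The case is at (0.508, -0.166) with its grip bar at crop (713,275). The crop confirms the card on the board, and also the forceps, marker and ball pen.

Emit:
{"fn": "apply_moves", "kwargs": {
  "targets": [
    {"dp":[0.297,0.386,-0.05],"yaw":-16.9},
    {"dp":[0.297,0.386,-0.05],"yaw":-16.9},
    {"dp":[0.297,0.386,-0.05],"yaw":-16.9},
    {"dp":[0.297,0.386,-0.05],"yaw":-16.9},
    {"dp":[0.297,0.386,-0.05],"yaw":-16.9},
    {"dp":[0.297,0.386,-0.05],"yaw":-16.9},
    {"dp":[0.297,0.386,-0.05],"yaw":-16.9},
    {"dp":[0.297,0.386,-0.05],"yaw":-16.9},
    {"dp":[0.297,0.386,-0.05],"yaw":-16.9},
    {"dp":[0.297,0.386,-0.05],"yaw":-16.9},
    {"dp":[0.297,0.386,-0.05],"yaw":-16.9},
    {"dp":[0.297,0.386,-0.05],"yaw":-16.9},
    {"dp":[0.297,0.386,-0.05],"yaw":-16.9},
    {"dp":[0.297,0.386,-0.05],"yaw":-16.9},
    {"dp":[0.297,0.386,-0.05],"yaw":-16.9},
    {"dp":[0.297,0.386,-0.05],"yaw":-16.9}
  ],
  "grip": -0.1,
  "squeeze": 30
}}

```text
time_s: 1.43
tcp_pos: [0.5092, -0.2551, 0.1654]
eef_rot: [180.0, -0.0, -178.6]
contact_force: [-0.1, 0.7, 0.7]
gripper_width: 0.048
gripper_force: 0.0
```

Emit:
{"fn": "apply_moves", "kwargs": {
  "targets": [
    {"dp":[0,0,-0.03]},
    {"dp":[0,0,-0.055]},
    {"dp":[0,0,-0.075]},
    {"dp":[0,0,-0.085]},
    {"dp":[0,0,-0.09]},
    {"dp":[0,0,-0.09]}
  ]
}}

```text
$.targets[0]: bad value
```

Emit:
{"fn": "apply_moves", "kwargs": {
  "targets": [
    {"dp":[0,0,0]},
    {"dp":[0,0,0]},
    {"dp":[0,0,0]},
    {"dp":[0,0,0]},
    {"dp":[0,0,0]},
    {"dp":[0,0,0]},
    {"dp":[0,0,0]},
    {"dp":[0,0,0]}
  ],
  "grip": 1,
  "squeeze": 40
}}

```text
$.targets[0]: bad value
```

Each row needs a yaw value as well.

Emit:
{"fn": "apply_moves", "kwargs": {
  "targets": [
    {"dp":[0,0,-0.03],"yaw":0},
    {"dp":[0,0,-0.055],"yaw":0},
    {"dp":[0,0,-0.075],"yaw":0},
    {"dp":[0,0,-0.085],"yaw":0},
    {"dp":[0,0,-0.09],"yaw":0},
    {"dp":[0,0,-0.09],"yaw":0}
  ]
}}

```text
time_s: 1.93
tcp_pos: [0.5091, -0.2552, 0.0749]
eef_rot: [180.0, -0.1, -178.6]
contact_force: [0.3, -0.4, 0.2]
gripper_width: 0.0479
gripper_force: 0.0
```

Emit:
{"fn": "apply_moves", "kwargs": {
  "targets": [
    {"dp":[0,0,0],"yaw":0},
    {"dp":[0,0,0],"yaw":0},
    {"dp":[0,0,0],"yaw":0},
    {"dp":[0,0,0],"yaw":0},
    {"dp":[0,0,0],"yaw":0},
    {"dp":[0,0,0],"yaw":0},
    {"dp":[0,0,0],"yaw":0},
    {"dp":[0,0,0],"yaw":0}
  ],
  "grip": 1,
  "squeeze": 40
}}

```text
time_s: 2.6
tcp_pos: [0.5099, -0.2545, 0.0755]
eef_rot: [-180.0, 0.0, -178.5]
contact_force: [0.2, -0.6, 0.7]
gripper_width: 0.0022
gripper_force: 0.0
```

Run:
```python
from h import *
c=cap("scene"); s=get_state(); print(s["tcp_pos"],s["gripper_width"],s["gripper_force"])
save(c,"s1.png",(300,90,460,210),4)
for p in [(0,0,0),(0,0,.022)]:
    X=np.array(s["tcp_pos"])-np.array(p);v=c["R"]@X+c["t"];print(c["fx"]*v[0]/v[2]+c["cx"],c["fy"]*v[1]/v[2]+c["cy"])
```

```text
[ 0.50984842 -0.25450496  0.07548054] 0.0013877700146255156 0.0
380.9950948363975 143.23643342152002
380.2116554810666 148.86602899474045
```

View pics/s1.png

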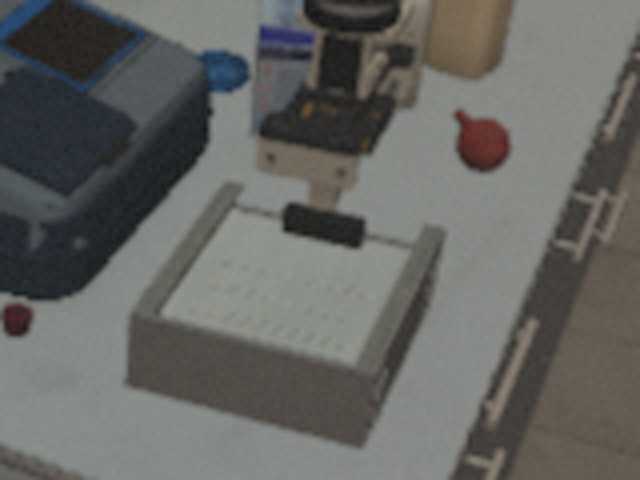

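Run:
```python
from h import *
import pickle
s0=pickle.load(open("scene0.pkl","rb"));c0=pickle.load(open("top0.pkl","rb"))
for u,v in [(380,146),(384,147),(376,145)]: print("bar scene",p3(s0,u,v).round(3),s0["image"][v,u])
c=cap("scene"); t=cap("top")
for u,v in [(381,146),(381,139),(381,136),(381,133),(381,130)]: print("now",p3(c,u,v).round(3),c["image"][v,u])
for u,v in [(449,223),(450,223),(448,223),(448,219)]: print("bar top",p3(c0,u,v).round(3),c0["image"][v,u])
save(t,"t1.png",(400,150,520,300),4)
```

```text
bar scene [ 0.512 -0.257  0.063] [45 43 40]
bar scene [ 0.497 -0.252  0.065] [39 40 37]
bar scene [ 0.526 -0.254  0.065] [39 45 40]
now [ 0.508 -0.253  0.066] [38 37 39]
now [ 0.508 -0.237  0.101] [104  95  84]
now [ 0.509 -0.239  0.111] [100  94  84]
now [ 0.494 -0.168  0.161] [114 105  93]
now [ 0.494 -0.164  0.174] [113 104  93]
bar top [ 0.51  -0.254  0.073] [19 19 19]
bar top [ 0.509 -0.256  0.079] [18 20 19]
bar top [ 0.509 -0.25   0.078] [15 15 16]
bar top [ 0.522 -0.252  0.071] [16 16 17]
```

View pics/t1.png

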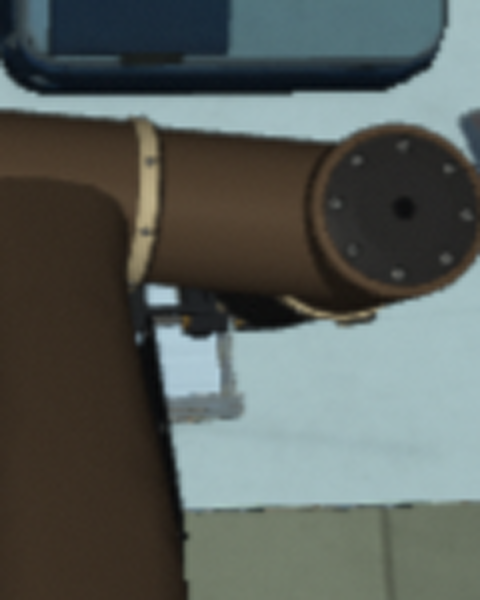

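Run:
```python
from h import *
import pickle
s0=pickle.load(open("scene0.pkl","rb"))
c=cap("scene");s=get_state();print(s["tcp_pos"],s["gripper_width"],s["contact_force"])
for v in range(134,156): print(v,p3(c,381,v).round(3),c["image"][v,381],"|",p3(s0,381,v).round(3),s0["image"][v,381])
```

```text
[ 0.50980581 -0.25454777  0.07543187] 0.0003302198943268949 [-0.16478531  0.26309947 -0.09830516]
134 [ 0.493 -0.167  0.158] [113 103  91] | [ 0.561 -0.448  0.001] [140 143 140]
135 [ 0.493 -0.168  0.155] [112 103  91] | [ 0.558 -0.44   0.001] [140 142 139]
136 [ 0.509 -0.237  0.112] [103  95  85] | [ 0.556 -0.434  0.001] [140 144 140]
137 [ 0.509 -0.238  0.108] [96 89 81] | [ 0.553 -0.423  0.003] [139 143 140]
138 [ 0.509 -0.241  0.103] [101  94  82] | [ 0.551 -0.415  0.003] [141 143 140]
139 [ 0.508 -0.24   0.099] [105  98  86] | [ 0.549 -0.41   0.002] [141 143 142]
140 [ 0.509 -0.243  0.094] [110 103  91] | [ 0.547 -0.405  0.001] [140 142 139]
141 [ 0.507 -0.24   0.092] [112 103  92] | [ 0.545 -0.398  0.   ] [134 139 134]
142 [ 0.512 -0.261  0.076] [88 81 71] | [ 0.512 -0.26   0.077] [94 96 93]
143 [ 0.51  -0.256  0.076] [44 44 41] | [ 0.51  -0.255  0.076] [48 46 44]
144 [ 0.509 -0.253  0.074] [35 33 33] | [ 0.509 -0.253  0.074] [43 46 44]
145 [ 0.508 -0.252  0.07 ] [38 38 38] | [ 0.509 -0.254  0.069] [42 44 42]
146 [ 0.508 -0.253  0.066] [41 39 39] | [ 0.509 -0.255  0.065] [39 40 38]
147 [ 0.508 -0.255  0.061] [42 42 40] | [ 0.508 -0.254  0.062] [42 42 43]
148 [ 0.507 -0.252  0.059] [33 35 33] | [ 0.507 -0.252  0.059] [42 44 44]
149 [ 0.507 -0.253  0.055] [41 41 38] | [ 0.506 -0.252  0.055] [42 40 40]
150 [ 0.506 -0.253  0.051] [91 95 89] | [ 0.506 -0.253  0.051] [ 97 101  94]
151 [ 0.504 -0.245  0.052] [132 136 128] | [ 0.503 -0.242  0.053] [136 140 133]
152 [ 0.503 -0.242  0.05 ] [144 147 140] | [ 0.504 -0.245  0.048] [149 153 144]
153 [ 0.501 -0.238  0.049] [145 148 142] | [ 0.501 -0.236  0.05 ] [150 153 146]
154 [ 0.499 -0.23   0.05 ] [145 148 140] | [ 0.498 -0.228  0.051] [150 153 147]
155 [ 0.497 -0.223  0.05 ] [144 148 141] | [ 0.497 -0.225  0.049] [147 151 144]
```

Emit:
{"fn": "apply_moves", "kwargs": {
  "targets": [
    {"dp":[0,0,0],"yaw":0},
    {"dp":[0,0,0],"yaw":0},
    {"dp":[0,0,0],"yaw":0},
    {"dp":[0,0,0],"yaw":0},
    {"dp":[0,0,0],"yaw":0},
    {"dp":[0,0,0],"yaw":0},
    {"dp":[0,0,-0.002],"yaw":0},
    {"dp":[0,0,-0.005],"yaw":0},
    {"dp":[0,0,-0.005],"yaw":0}
  ],
  "grip": -0.1
}}

```text
time_s: 3.55
tcp_pos: [0.5094, -0.2544, 0.0698]
eef_rot: [180.0, -0.1, -178.5]
contact_force: [0.8, 0.8, 0.8]
gripper_width: 0.0474
gripper_force: 0.0
```

Run:
```python
from h import *
c=cap("scene");s=get_state();print(s["tcp_pos"],s["gripper_width"],s["contact_force"])
save(c,"s2.png",(340,90,420,170),7)
```

```text
[ 0.50946101 -0.25448896  0.06996158] 0.047584668062506476 [ 0.61290337 -0.3915799   0.28898062]
```

View pics/s2.png

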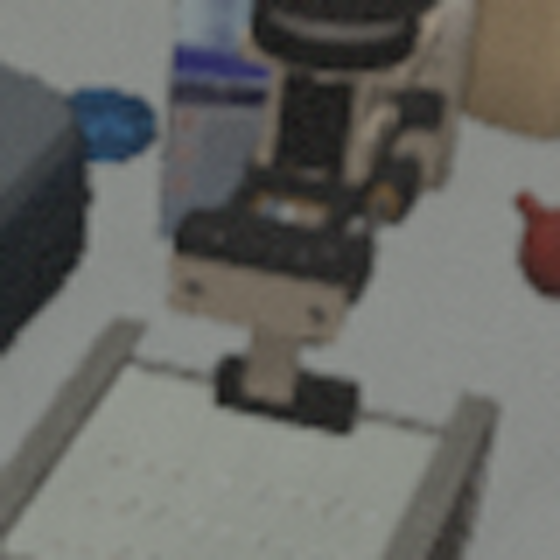

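Run:
```python
from h import *
c=cap("scene")
for v in range(136,152): print(v,p3(c,378,v).round(3),c["image"][v,378])
```

```text
136 [ 0.501 -0.166  0.15 ] [108 100  89]
137 [ 0.513 -0.215  0.119] [100  92  81]
138 [ 0.512 -0.212  0.117] [97 89 77]
139 [ 0.512 -0.213  0.113] [96 90 79]
140 [ 0.512 -0.216  0.107] [99 94 83]
141 [ 0.511 -0.214  0.105] [101  94  82]
142 [ 0.512 -0.219  0.098] [100  92  82]
143 [ 0.51  -0.215  0.097] [106  98  88]
144 [ 0.51  -0.215  0.094] [108 100  88]
145 [ 0.509 -0.214  0.09 ] [112 104  92]
146 [ 0.509 -0.216  0.085] [97 89 78]
147 [ 0.518 -0.253  0.059] [68 66 58]
148 [ 0.517 -0.25   0.058] [38 40 36]
149 [ 0.517 -0.254  0.051] [78 79 75]
150 [ 0.517 -0.253  0.048] [125 129 124]
151 [ 0.513 -0.24   0.052] [141 147 138]
```

Emit:
{"fn": "apply_moves", "kwargs": {
  "targets": [
    {"dp":[0,0,-0.005],"yaw":0},
    {"dp":[0,0,-0.01],"yaw":0},
    {"dp":[0,0,-0.015],"yaw":0},
    {"dp":[0,0,-0.015],"yaw":0}
  ]
}}

```text
time_s: 3.98
tcp_pos: [0.5089, -0.2543, 0.054]
eef_rot: [180.0, -0.1, -178.5]
contact_force: [-0.7, -0.1, -0.4]
gripper_width: 0.0484
gripper_force: 0.0
```

Run:
```python
from h import *
c=cap("scene");s=get_state();print(s["tcp_pos"],s["contact_force"])
for v in range(140,156): print(v,p3(c,378,v).round(3),c["image"][v,378])
```

```text
[ 0.50921863 -0.25443969  0.05455995] [ 0.67092574 -0.00418758 -0.24461039]
140 [ 0.5   -0.168  0.135] [115 106  95]
141 [0.234 0.908 0.761] [109  99  89]
142 [ 0.511 -0.216  0.1  ] [101  93  82]
143 [ 0.511 -0.217  0.096] [100  92  81]
144 [ 0.51  -0.214  0.094] [99 93 83]
145 [ 0.51  -0.215  0.09 ] [99 92 82]
146 [ 0.51  -0.217  0.085] [102  95  85]
147 [ 0.509 -0.217  0.081] [104  96  85]
148 [ 0.508 -0.214  0.08 ] [107  99  89]
149 [ 0.508 -0.217  0.074] [111 103  92]
150 [ 0.507 -0.213  0.072] [111 103  91]
151 [ 0.514 -0.244  0.05 ] [119 118 109]
152 [ 0.512 -0.238  0.05 ] [136 139 132]
153 [ 0.511 -0.234  0.048] [144 147 140]
154 [ 0.507 -0.223  0.051] [143 146 140]
155 [ 0.507 -0.222  0.048] [144 149 140]
```

Emit:
{"fn": "apply_moves", "kwargs": {
  "targets": [
    {"dp":[0,0,-0.005],"yaw":0},
    {"dp":[0,0,-0.01],"yaw":0},
    {"dp":[0,0,-0.015],"yaw":0},
    {"dp":[0,0,-0.015],"yaw":0}
  ]
}}

```text
time_s: 4.37
tcp_pos: [0.5098, -0.2546, 0.0403]
eef_rot: [-180.0, -0.0, -178.5]
contact_force: [0.8, 0.3, -0.0]
gripper_width: 0.0479
gripper_force: 0.0
```

Emit:
{"fn": "apply_moves", "kwargs": {
  "targets": [
    {"dp":[0,0,0],"yaw":0},
    {"dp":[0,0,0],"yaw":0},
    {"dp":[0,0,0],"yaw":0},
    {"dp":[0,0,0],"yaw":0},
    {"dp":[0,0,0],"yaw":0},
    {"dp":[0,0,0],"yaw":0},
    {"dp":[0,0,0],"yaw":0},
    {"dp":[0,0,0],"yaw":0}
  ],
  "grip": 1,
  "squeeze": 40
}}

```text
time_s: 5.03
tcp_pos: [0.5096, -0.2565, 0.0408]
eef_rot: [-179.9, -0.0, -178.5]
contact_force: [-1.1, -12.5, -0.6]
gripper_width: 0.014
gripper_force: 40.0
```

Emit:
{"fn": "apply_moves", "kwargs": {
  "targets": [
    {"dp":[0,-0.001,0.003],"yaw":0},
    {"dp":[0,-0.002,0.006],"yaw":0},
    {"dp":[0,-0.002,0.009],"yaw":0},
    {"dp":[0,-0.002,0.012],"yaw":0},
    {"dp":[0,-0.002,0.012],"yaw":0},
    {"dp":[0,-0.002,0.012],"yaw":0}
  ]
}}

```text
time_s: 5.53
tcp_pos: [0.5097, -0.2566, 0.0526]
eef_rot: [-180.0, -0.0, -178.5]
contact_force: [-1.3, -3.1, -2.5]
gripper_width: 0.014
gripper_force: 40.0
```

Emit:
{"fn": "apply_moves", "kwargs": {
  "targets": [
    {"dp":[0.0003,-0.01,0],"yaw":0},
    {"dp":[0.0006,-0.02,0],"yaw":0},
    {"dp":[0.001,-0.03,0],"yaw":0},
    {"dp":[0.001,-0.04,0],"yaw":0},
    {"dp":[0.0013,-0.04,0],"yaw":0}
  ]
}}

```text
time_s: 5.95
tcp_pos: [0.5112, -0.2986, 0.0523]
eef_rot: [-180.0, 0.0, -178.6]
contact_force: [0.9, 0.4, -2.2]
gripper_width: 0.0138
gripper_force: 40.0
```

Emit:
{"fn": "apply_moves", "kwargs": {
  "targets": [
    {"dp":[0.0003,-0.015,0],"yaw":0},
    {"dp":[0.0006,-0.03,0],"yaw":0},
    {"dp":[0.001,-0.045,0],"yaw":0},
    {"dp":[0.0015,-0.06,0],"yaw":0},
    {"dp":[0.002,-0.075,0],"yaw":0},
    {"dp":[0.0025,-0.09,0],"yaw":0},
    {"dp":[0.0025,-0.098,0],"yaw":0},
    {"dp":[0.0025,-0.098,0],"yaw":0},
    {"dp":[0.0025,-0.098,-0.004],"yaw":0},
    {"dp":[0.0025,-0.098,-0.008],"yaw":0},
    {"dp":[0.0025,-0.098,-0.011],"yaw":0},
    {"dp":[0.0025,-0.098,-0.011],"yaw":0}
  ]
}}

```text
time_s: 6.95
tcp_pos: [0.5141, -0.3953, 0.0426]
eef_rot: [-179.9, 0.1, -178.5]
contact_force: [-3.0, -3.7, 9.8]
gripper_width: 0.0139
gripper_force: 40.5
```

Emit:
{"fn": "apply_moves", "kwargs": {
  "targets": [
    {"dp":[0,0,0],"yaw":0},
    {"dp":[0,0,0],"yaw":0},
    {"dp":[0,0,0],"yaw":0},
    {"dp":[0,0,0],"yaw":0},
    {"dp":[0,0,0],"yaw":0},
    {"dp":[0,0,0.02],"yaw":0},
    {"dp":[0,0,0.05],"yaw":0},
    {"dp":[0,0,0.09],"yaw":0},
    {"dp":[0,0,0.13],"yaw":0},
    {"dp":[0,0,0.13],"yaw":0}
  ],
  "grip": 0.0
}}

```text
time_s: 7.78
tcp_pos: [0.5173, -0.3969, 0.1808]
eef_rot: [-179.6, 0.6, -178.4]
contact_force: [1.6, -0.7, 1.3]
gripper_width: 0.0435
gripper_force: 0.0
```

Run:
```python
from h import *
c=cap("scene");s=get_state();print(s["tcp_pos"],s["contact_force"],s["joints"])
save(c,"s3.png",(180,70,460,310),2.8)
```

```text
[ 0.51617558 -0.39580499  0.17693126] [0.10363036 1.17159393 0.29063921] [-20.29210632  19.39532808  -6.21825406   0.07005108 -63.87368382
 -68.21569656]
```

View pics/s3.png

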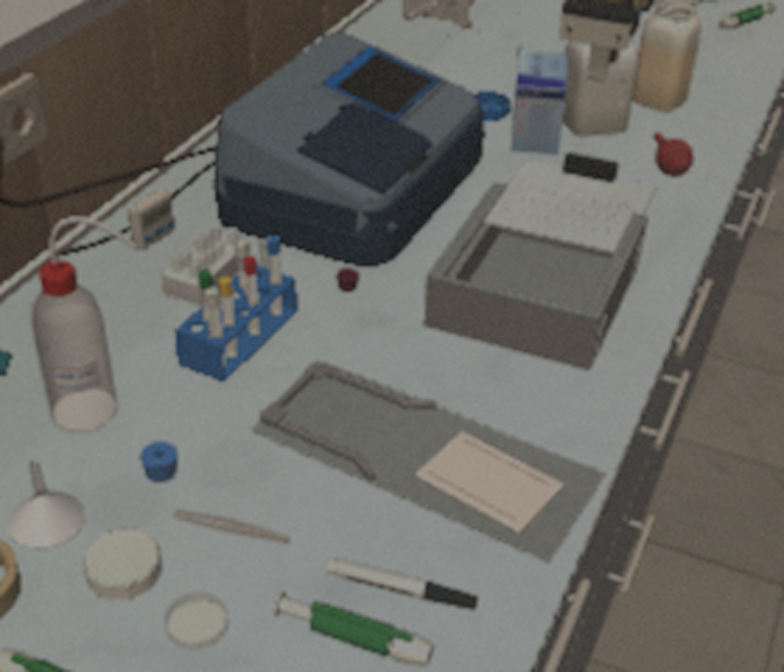

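Emit:
{"fn": "apply_moves", "kwargs": {
  "targets": [
    {"dp":[-0.02,0.4,0.0],"yaw":4},
    {"dp":[-0.02,0.4,0.0],"yaw":4},
    {"dp":[-0.02,0.4,0.0],"yaw":4},
    {"dp":[-0.02,0.4,0.0],"yaw":4},
    {"dp":[-0.02,0.4,0.0],"yaw":4},
    {"dp":[-0.02,0.4,0.0],"yaw":4},
    {"dp":[-0.02,0.4,0.0],"yaw":4},
    {"dp":[-0.02,0.4,0.0],"yaw":4},
    {"dp":[-0.02,0.4,0.0],"yaw":4},
    {"dp":[-0.04,0.7,0.0],"yaw":7.7},
    {"dp":[-0.04,0.7,0.0],"yaw":7.7},
    {"dp":[-0.04,0.7,0.0],"yaw":7.7},
    {"dp":[-0.04,0.7,0.0],"yaw":7.7},
    {"dp":[-0.04,0.7,0.0],"yaw":7.7},
    {"dp":[-0.04,0.7,0.0],"yaw":7.7},
    {"dp":[-0.04,0.7,0.0],"yaw":7.7},
    {"dp":[-0.04,0.7,0.0],"yaw":7.7}
  ],
  "grip": 0.09
}}

```text
time_s: 9.25
tcp_pos: [0.4727, 0.3081, 0.1709]
eef_rot: [-180.0, -0.0, -170.8]
contact_force: [1.1, -0.6, -0.4]
gripper_width: 0.0397
gripper_force: 0.0
```

Run:
```python
from h import *
c=cap("top");s=get_state();print(s["tcp_pos"],s["eef_rot"])
save(c,"t2.png",(190,130,480,290),2.7)
```

```text
[0.47328118 0.31275242 0.17069232] [ 1.79952047e+02  5.09209636e-02 -1.70652619e+02]
```

View pics/t2.png

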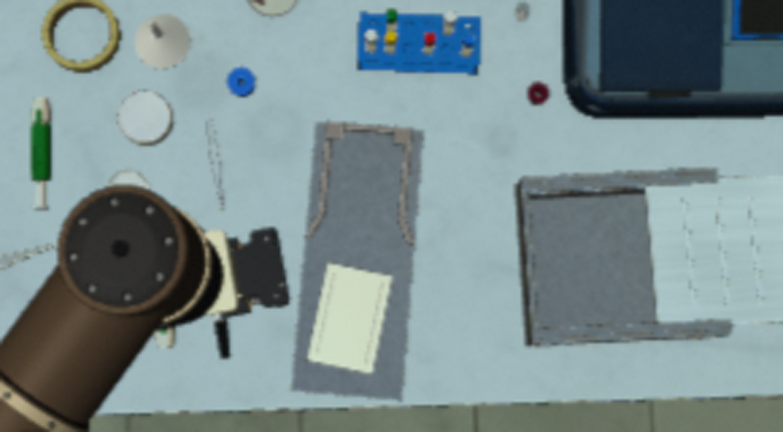

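Emit:
{"fn": "apply_moves", "kwargs": {
  "targets": [
    {"dp":[0.001,0.03,-0.01],"yaw":0},
    {"dp":[0.001,0.07,-0.03],"yaw":0},
    {"dp":[0.001,0.1,-0.06],"yaw":0},
    {"dp":[0.001,0.13,-0.09],"yaw":0},
    {"dp":[0.001,0.13,-0.12],"yaw":0},
    {"dp":[0.001,0.13,-0.145],"yaw":0},
    {"dp":[0.001,0.13,-0.15],"yaw":0},
    {"dp":[0.001,0.13,-0.15],"yaw":0},
    {"dp":[0.001,0.13,-0.15],"yaw":0}
  ]
}}

```text
time_s: 10.05
tcp_pos: [0.475, 0.4355, 0.0222]
eef_rot: [-180.0, 0.0, -170.8]
contact_force: [0.4, 0.6, 0.4]
gripper_width: 0.04
gripper_force: 0.0
```

Run:
```python
from h import *
c=cap("scene");s=get_state();print(s["tcp_pos"],s["eef_rot"],s["contact_force"])
X=s["tcp_pos"]+[0,0,.015];v=c["R"]@X+c["t"];u,w=c["fx"]*v[0]/v[2]+c["cx"],c["fy"]*v[1]/v[2]+c["cy"];print(u,w)
u,w=int(u),int(w);save(c,"s4.png",(u-70,w-55,u+70,w+50),5.5)
```

```text
[0.47546838 0.43603331 0.02319759] [ 1.79921584e+02  9.83009383e-02 -1.70817154e+02] [-0.03316566  0.21821248  0.31082141]
298.7967396949893 307.78385871778005
```

View pics/s4.png

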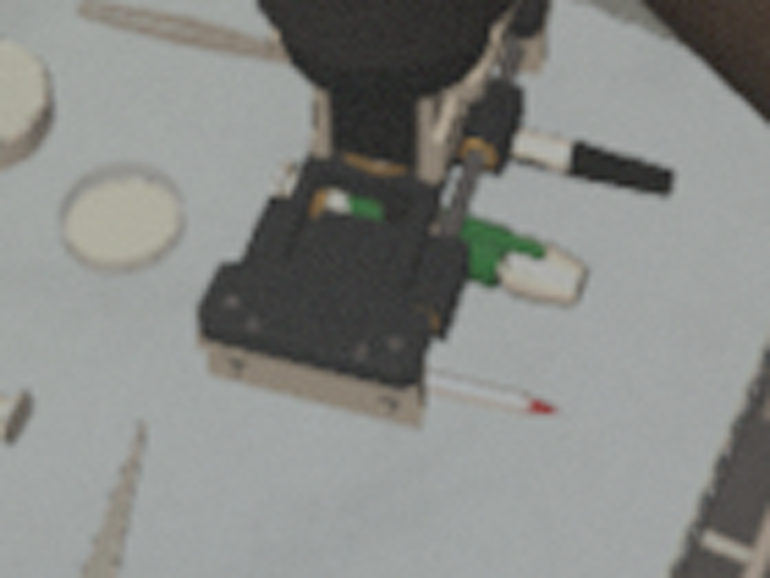

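Emit:
{"fn": "apply_moves", "kwargs": {
  "targets": [
    {"dp":[0,0.007,-0.01],"yaw":0},
    {"dp":[-0.001,0.007,-0.02],"yaw":0},
    {"dp":[-0.001,0.007,-0.027],"yaw":0},
    {"dp":[-0.001,0.007,-0.03],"yaw":0},
    {"dp":[-0.001,0.007,-0.03],"yaw":0},
    {"dp":[-0.001,0.007,-0.03],"yaw":0}
  ]
}}

```text
time_s: 10.6
tcp_pos: [0.4736, 0.4422, -0.0087]
eef_rot: [-180.0, -0.0, -170.8]
contact_force: [-0.2, -0.0, -0.0]
gripper_width: 0.0396
gripper_force: 0.0
```

Emit:
{"fn": "apply_moves", "kwargs": {
  "targets": [
    {"dp":[0,0,-0.001],"yaw":0},
    {"dp":[0,0,-0.002],"yaw":0},
    {"dp":[0,0,-0.003],"yaw":0},
    {"dp":[0,0,-0.004],"yaw":0},
    {"dp":[0,0,-0.004],"yaw":0}
  ]
}}

```text
time_s: 11.02
tcp_pos: [0.4738, 0.4427, -0.0108]
eef_rot: [180.0, 0.1, -170.8]
contact_force: [-3.3, -3.5, 12.3]
gripper_width: 0.0401
gripper_force: 6.2
```

Emit:
{"fn": "apply_moves", "kwargs": {
  "targets": [
    {"dp":[0,0,0.003],"yaw":0},
    {"dp":[0,0,0.003],"yaw":0},
    {"dp":[0,0,0.003],"yaw":0}
  ]
}}

```text
time_s: 11.27
tcp_pos: [0.4737, 0.4426, -0.0093]
eef_rot: [180.0, 0.0, -170.8]
contact_force: [0.3, -0.2, -0.6]
gripper_width: 0.0399
gripper_force: 0.0
```

Emit:
{"fn": "apply_moves", "kwargs": {
  "targets": [
    {"dp":[0,0,0],"yaw":0},
    {"dp":[0,0,0],"yaw":0},
    {"dp":[0,0,0],"yaw":0},
    {"dp":[0,0,0],"yaw":0},
    {"dp":[0,0,0],"yaw":0},
    {"dp":[0,0,0],"yaw":0},
    {"dp":[0,0,0.01],"yaw":0},
    {"dp":[0,0,0.03],"yaw":0},
    {"dp":[0,0,0.06],"yaw":0},
    {"dp":[0,0,0.09],"yaw":0},
    {"dp":[0,0,0.12],"yaw":0},
    {"dp":[0,0,0.12],"yaw":0}
  ],
  "grip": 1,
  "squeeze": 30
}}

```text
time_s: 12.27
tcp_pos: [0.4762, 0.4453, 0.1184]
eef_rot: [179.6, 0.5, -170.8]
contact_force: [0.8, 0.9, 0.7]
gripper_width: 0.0087
gripper_force: 29.9
```

Emit:
{"fn": "apply_moves", "kwargs": {
  "targets": [
    {"dp":[0.015,-0.3,0.02],"yaw":-3},
    {"dp":[0.015,-0.3,0.02],"yaw":-3},
    {"dp":[0.015,-0.3,0.02],"yaw":-3},
    {"dp":[0.015,-0.3,0.02],"yaw":-3},
    {"dp":[0.015,-0.3,0.02],"yaw":-3},
    {"dp":[0.015,-0.3,0.02],"yaw":-3},
    {"dp":[0.033,-0.617,0.02],"yaw":-7.7},
    {"dp":[0.033,-0.617,0.02],"yaw":-7.7},
    {"dp":[0.033,-0.617,0.02],"yaw":-7.7},
    {"dp":[0.033,-0.617,0.02],"yaw":-7.7},
    {"dp":[0.033,-0.617,0.02],"yaw":-7.7},
    {"dp":[0.033,-0.617,0.02],"yaw":-7.7},
    {"dp":[0.033,-0.617,0.02],"yaw":-7.7},
    {"dp":[0.033,-0.617,0.02],"yaw":-7.7},
    {"dp":[0.033,-0.617,0.02],"yaw":-7.7},
    {"dp":[0.033,-0.617,0.02],"yaw":-7.7},
    {"dp":[0.033,-0.617,0.02],"yaw":-7.7},
    {"dp":[0.033,-0.617,0.02],"yaw":-7.7},
    {"dp":[0.033,-0.617,0.02],"yaw":-7.7}
  ]
}}

```text
time_s: 13.85
tcp_pos: [0.5066, -0.1739, 0.1308]
eef_rot: [180.0, 0.0, -178.5]
contact_force: [0.4, 0.9, -0.3]
gripper_width: 0.0086
gripper_force: 29.9
```

Run:
```python
from h import *
c=cap("scene");s=get_state();print(s["tcp_pos"],s["eef_rot"],s["gripper_width"])
save(c,"s5.png",(300,70,440,200),4.5)
```

```text
[ 0.50671546 -0.17360359  0.1307635 ] [ 1.79994793e+02  2.39534876e-02 -1.78442123e+02] 0.008449428802712966
```

View pics/s5.png

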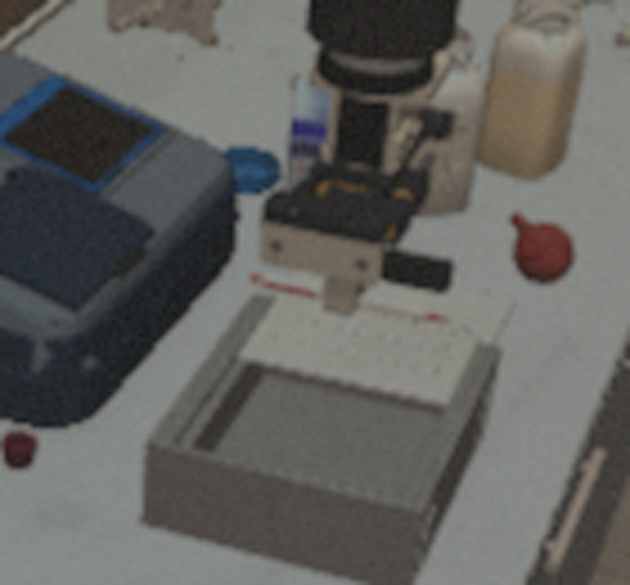

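Run:
```python
from h import *
import pickle
c=pickle.load(open("scene0.pkl","rb"))
for u,v in [(356.3,131.8),(398.5,141),(376,136)]: print(p3(c,u,v,.146).round(3))
```

```text
[ 0.573 -0.168  0.146]
[ 0.437 -0.171  0.146]
[ 0.509 -0.17   0.146]
```

Emit:
{"fn": "apply_moves", "kwargs": {
  "targets": [
    {"dp":[0.003,0.002,-0.03],"yaw":0},
    {"dp":[0.003,0.002,-0.06],"yaw":0},
    {"dp":[0.003,0.002,-0.085],"yaw":0},
    {"dp":[0.003,0.002,-0.105],"yaw":0},
    {"dp":[0.003,0.002,-0.12],"yaw":0},
    {"dp":[0.003,0.002,-0.128],"yaw":0},
    {"dp":[0.003,0.002,-0.131],"yaw":0},
    {"dp":[0.003,0.002,-0.131],"yaw":0},
    {"dp":[0.003,0.002,-0.131],"yaw":0}
  ]
}}

```text
time_s: 14.65
tcp_pos: [0.5104, -0.1722, 0.0003]
eef_rot: [-180.0, 0.1, -178.5]
contact_force: [-0.1, 0.4, -0.6]
gripper_width: 0.0088
gripper_force: 29.9
```

Emit:
{"fn": "apply_moves", "kwargs": {
  "targets": [
    {"dp":[0,0,0],"yaw":0},
    {"dp":[0,0,0],"yaw":0},
    {"dp":[0,0,0],"yaw":0},
    {"dp":[0,0,0],"yaw":0},
    {"dp":[0,0,0],"yaw":0},
    {"dp":[0,0,0.02],"yaw":0},
    {"dp":[0,0,0.05],"yaw":0},
    {"dp":[0,0,0.09],"yaw":0},
    {"dp":[0,0,0.13],"yaw":0},
    {"dp":[0,0,0.13],"yaw":0}
  ],
  "grip": 0.545
}}

```text
time_s: 15.48
tcp_pos: [0.5139, -0.1735, 0.1375]
eef_rot: [-179.9, 0.7, -178.4]
contact_force: [1.8, -1.1, 0.6]
gripper_width: 0.0203
gripper_force: 0.0
```

Run:
```python
from h import *
c=cap("top");d=cap("scene");s=get_state();print(s["tcp_pos"],s["eef_rot"],s["gripper_width"])
a=cv2.resize(c["image"][130:290,190:330],None,fx=2.7,fy=2.7,interpolation=cv2.INTER_CUBIC)
b=cv2.resize(d["image"][100:204,320:440],None,fx=3.2,fy=3.2,interpolation=cv2.INTER_CUBIC)
im=np.zeros((432,a.shape[1]+b.shape[1],3),np.uint8);im[:a.shape[0],:a.shape[1]]=a;im[:b.shape[0],a.shape[1]:]=b
cv2.imwrite("pics/c6.png",im[:,:,::-1]);print(a.shape)
```

```text
[ 0.51066223 -0.17268284  0.13157092] [-179.99996408    0.25132488 -178.53608412] 0.019691914893707183
(432, 378, 3)
```

View pics/c6.png

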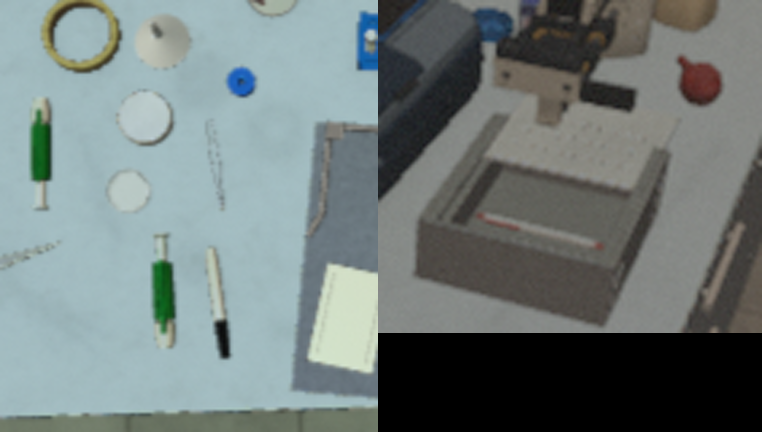

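```bash
cat >> h.py <<'E'
C=np.array([.5085,-.167]);yw=np.radians(91.5)
def tocase(p): d=np.array(p[:2])-C; return np.array([d@[np.cos(yw),np.sin(yw)],d@[-np.sin(yw),np.cos(yw)],p[2]])
E
python3 - <<'E'
from h import *
d=cap("scene")
for u,v in [(351.9,167.2),(389.4,176.6),(370,171.5)]: print(tocase(p3(d,u,v,.009)).round(3),tocase(p3(d,u,v)).round(3))
E
```

```text
[-0.006 -0.069  0.009] [-0.009 -0.07   0.007]
[-0.005  0.061  0.009] [-0.01   0.06   0.005]
[-0.007 -0.006  0.009] [-0.005 -0.005  0.01 ]
```

Emit:
{"fn": "apply_moves", "kwargs": {
  "targets": [
    {"dp":[0.13,0.489,0.0],"yaw":5.8},
    {"dp":[0.13,0.489,0.0],"yaw":5.8},
    {"dp":[0.13,0.489,0.0],"yaw":5.8},
    {"dp":[0.13,0.489,0.0],"yaw":5.8},
    {"dp":[0.13,0.489,0.0],"yaw":5.8},
    {"dp":[0.13,0.489,0.0],"yaw":5.8},
    {"dp":[0.13,0.489,0.0],"yaw":5.8},
    {"dp":[0.13,0.489,0.0],"yaw":5.8},
    {"dp":[0.13,0.489,0.0],"yaw":5.8},
    {"dp":[0.13,0.489,0.0],"yaw":5.8},
    {"dp":[0.13,0.489,0.0],"yaw":5.8},
    {"dp":[0.13,0.489,0.0],"yaw":5.8},
    {"dp":[0.13,0.489,-0.02],"yaw":5.8},
    {"dp":[0.13,0.489,-0.05],"yaw":5.8},
    {"dp":[0.13,0.489,-0.08],"yaw":5.8},
    {"dp":[0.13,0.489,-0.1],"yaw":5.8},
    {"dp":[0.13,0.489,-0.11],"yaw":5.8},
    {"dp":[0.13,0.489,-0.11],"yaw":5.8},
    {"dp":[0.13,0.489,-0.11],"yaw":5.8}
  ],
  "grip": 0.2
}}

```text
time_s: 17.22
tcp_pos: [0.6395, 0.316, 0.0186]
eef_rot: [-179.9, -0.1, -172.7]
contact_force: [-0.1, -0.2, 0.7]
gripper_width: 0.0352
gripper_force: 0.0
```

Emit:
{"fn": "apply_moves", "kwargs": {
  "targets": [
    {"dp":[0.001,0,-0.01],"yaw":0},
    {"dp":[0.001,0,-0.02],"yaw":0},
    {"dp":[0.001,0,-0.024],"yaw":0},
    {"dp":[0.001,0,-0.027],"yaw":0},
    {"dp":[0.001,0,-0.027],"yaw":0},
    {"dp":[0.001,0,-0.027],"yaw":0}
  ]
}}

```text
time_s: 17.72
tcp_pos: [0.6407, 0.3164, -0.0074]
eef_rot: [-180.0, 0.0, -172.7]
contact_force: [0.4, -0.6, 0.3]
gripper_width: 0.0349
gripper_force: 0.0
```

Emit:
{"fn": "apply_moves", "kwargs": {
  "targets": [
    {"dp":[0,0,0],"yaw":0},
    {"dp":[0,0,0],"yaw":0},
    {"dp":[0,0,0],"yaw":0},
    {"dp":[0,0,0],"yaw":0},
    {"dp":[0,0,0],"yaw":0},
    {"dp":[0,0,0],"yaw":0}
  ],
  "grip": 1,
  "squeeze": 30
}}

```text
time_s: 18.22
tcp_pos: [0.6407, 0.3166, -0.0072]
eef_rot: [180.0, 0.0, -172.7]
contact_force: [-0.3, 1.3, 1.7]
gripper_width: 0.011
gripper_force: 30.0
```

Emit:
{"fn": "apply_moves", "kwargs": {
  "targets": [
    {"dp":[0,0,0.03],"yaw":0},
    {"dp":[0,0,0.07],"yaw":0},
    {"dp":[0,0,0.11],"yaw":0},
    {"dp":[0,0,0.14],"yaw":0},
    {"dp":[-0.132,-0.455,0.14],"yaw":-5.8},
    {"dp":[-0.132,-0.455,0.14],"yaw":-5.8},
    {"dp":[-0.132,-0.455,0.14],"yaw":-5.8},
    {"dp":[-0.132,-0.455,0.14],"yaw":-5.8},
    {"dp":[-0.132,-0.455,0.14],"yaw":-5.8},
    {"dp":[-0.132,-0.455,0.14],"yaw":-5.8},
    {"dp":[-0.132,-0.455,0.14],"yaw":-5.8},
    {"dp":[-0.132,-0.455,0.14],"yaw":-5.8},
    {"dp":[-0.132,-0.455,0.14],"yaw":-5.8},
    {"dp":[-0.132,-0.455,0.14],"yaw":-5.8},
    {"dp":[-0.132,-0.455,0.14],"yaw":-5.8},
    {"dp":[-0.132,-0.455,0.14],"yaw":-5.8},
    {"dp":[-0.132,-0.455,0.14],"yaw":-5.8},
    {"dp":[-0.132,-0.455,0.14],"yaw":-5.8},
    {"dp":[-0.132,-0.455,0.14],"yaw":-5.8}
  ]
}}

```text
time_s: 19.8
tcp_pos: [0.5089, -0.1383, 0.1326]
eef_rot: [180.0, 0.0, -178.5]
contact_force: [1.1, -0.1, 0.2]
gripper_width: 0.011
gripper_force: 30.0
```

Run:
```python
from h import *
s=get_state();print(s["tcp_pos"],tocase(s["tcp_pos"]),s["eef_rot"],s["gripper_width"],s["gripper_force"])
c=cap("scene")
X=s["tcp_pos"]+[0,0,.011]
g=c["image"].astype(int)
for k in (-.075,-.065,-.055,-.045,-.03,.03,.045,.055,.065,.075):
    Y=X+[k,0,0.0];v=c["R"]@Y+c["t"];u,w=int(round(c["fx"]*v[0]/v[2]+c["cx"])),int(round(c["fy"]*v[1]/v[2]+c["cy"]))
    best=[(v2,p3(c,u,v2).round(3).tolist()) for v2 in range(w-3,w+4) if abs(p3(c,u,v2)[1]-X[1])<.02]
    print(k,u,w,best[:2])
```

```text
[ 0.50885778 -0.13834365  0.13261218] [ 0.02863717 -0.0011078   0.13261218] [ 1.79995139e+02  2.92248693e-02 -1.78541402e+02] 0.01104715351192851 30.000541327754036
-0.075 397 147 []
-0.065 393 146 []
-0.055 390 145 [(143, [0.456, -0.144, 0.148]), (144, [0.456, -0.144, 0.145])]
-0.045 387 145 [(143, [0.464, -0.139, 0.149]), (144, [0.464, -0.141, 0.145])]
-0.03 382 144 [(141, [0.482, -0.147, 0.147]), (142, [0.48, -0.138, 0.149])]
0.03 363 139 [(138, [0.542, -0.145, 0.144]), (139, [0.539, -0.137, 0.145])]
0.045 359 138 [(137, [0.554, -0.142, 0.146]), (138, [0.552, -0.136, 0.146])]
0.055 356 137 [(137, [0.564, -0.141, 0.144]), (138, [0.561, -0.134, 0.144])]
0.065 353 137 []
0.075 350 136 []
```

Emit:
{"fn": "apply_moves", "kwargs": {
  "targets": [
    {"dp":[0,0.0,-0.03],"yaw":0},
    {"dp":[0,0,-0.06],"yaw":0},
    {"dp":[0,0,-0.085],"yaw":0},
    {"dp":[0,0,-0.105],"yaw":0},
    {"dp":[0,0,-0.12],"yaw":0},
    {"dp":[0,0,-0.128],"yaw":0},
    {"dp":[0,0,-0.132],"yaw":0},
    {"dp":[0,0,-0.132],"yaw":0},
    {"dp":[0,0,-0.132],"yaw":0}
  ]
}}

```text
time_s: 20.6
tcp_pos: [0.5093, -0.1381, 0.001]
eef_rot: [-180.0, 0.0, -178.5]
contact_force: [0.1, -0.5, 0.6]
gripper_width: 0.0111
gripper_force: 30.0
```

Emit:
{"fn": "apply_moves", "kwargs": {
  "targets": [
    {"dp":[0,0,0],"yaw":0},
    {"dp":[0,0,0],"yaw":0},
    {"dp":[0,0,0],"yaw":0},
    {"dp":[0,0,0],"yaw":0},
    {"dp":[0,0,0],"yaw":0},
    {"dp":[0,0,0.02],"yaw":0},
    {"dp":[0,0,0.05],"yaw":0},
    {"dp":[0,0,0.09],"yaw":0},
    {"dp":[0,0,0.13],"yaw":0},
    {"dp":[0,0,0.13],"yaw":0}
  ],
  "grip": 0.57
}}

```text
time_s: 21.43
tcp_pos: [0.5131, -0.139, 0.1385]
eef_rot: [-179.9, 0.7, -178.4]
contact_force: [1.4, -0.3, 0.9]
gripper_width: 0.0186
gripper_force: 0.0
```

```bash
cat >> h.py <<'E'
def cloud(c):
    v,u=np.mgrid[0:400,0:640];Z=c["range_z"];P=np.stack([(u-c["cx"])/c["fx"]*Z,(v-c["cy"])/c["fy"]*Z,Z],-1)-c["t"]
    return P@np.array(c["R"])
def caseview(d):
    P=cloud(d)[d["range_z"]>0];Q=P.copy();e=P[:,:2]-C;Q[:,0]=e@[np.cos(yw),np.sin(yw)];Q[:,1]=e@[-np.sin(yw),np.cos(yw)]
    m=(abs(Q[:,1])<.076)&(Q[:,0]>-.06)&(Q[:,0]<.1)&(Q[:,2]<.06);Q=Q[m]
    for a in np.arange(-.03,.1,.005):
        k=(Q[:,0]>=a)&(Q[:,0]<a+.005)
        if k.sum(): print(round(a,3),k.sum(),"zmed %.3f z90 %.3f  y %.3f..%.3f"%(np.median(Q[k,2]),np.percentile(Q[k,2],90),Q[k&(Q[:,2]>.008),1].min(initial=9),Q[k&(Q[:,2]>.008),1].max(initial=-9)))
E
python3 - <<'E'
from h import *
c=cap("top");d=cap("scene")
P=cloud(c);I=c["image"].astype(int)
m=(I[...,1]-I[...,0]>40)&(I[...,1]-I[...,2]>30)&(P[...,1]>.1)&(P[...,0]>.38)&(P[...,0]<.75)
n,l,st,ce=cv2.connectedComponentsWithStats(m.astype(np.uint8))
for i in range(1,n):
    if st[i,4]>20: q=P[l==i];q=q[(q[:,0]>.3)];print("green",st[i],np.median(q,0).round(3))
# marker: differing from bench
sub=I[215:268,258:285];g=np.abs(sub-np.median(sub.reshape(-1,3),0)).sum(2)>70
vv,uu=np.nonzero(g);pts=np.stack([uu+258,vv+215],1).astype(np.float32);r0=cv2.minAreaRect(pts);print("marker",r0,p3(c,r0[0][0],r0[0][1],.008).round(3))
sub=I[212:268,240:262];g=np.abs(sub-np.median(I[268:275,240:262].reshape(-1,3),0)).sum(2)>70
vv,uu=np.nonzero(g);pts=np.stack([uu+240,vv+212],1).astype(np.float32);r0=cv2.minAreaRect(pts);print("filler",r0,p3(c,r0[0][0],r0[0][1],.013).round(3))
caseview(d)
E
```

```text
green [202 171   6  26 128] [0.662 0.529 0.027]
green [247 226   7  28 144] [0.483 0.379 0.026]
marker ((270.3099670410156, 242.17001342773438), (40.30508804321289, 5.656854629516602), 81.8698959350586) [0.469 0.315 0.008]
filler ((250.5, 237.0), (42.0, 9.0), 90.0) [0.487 0.379 0.013]
-0.03 29 zmed 0.005 z90 0.006  y 9.000..-9.000
-0.025 24 zmed 0.005 z90 0.007  y 9.000..-9.000
-0.02 2 zmed 0.006 z90 0.007  y 9.000..-9.000
-0.015 14 zmed 0.010 z90 0.013  y -0.063..0.034
-0.01 65 zmed 0.009 z90 0.013  y -0.070..0.063
-0.005 75 zmed 0.007 z90 0.013  y -0.064..0.060
0.0 31 zmed 0.005 z90 0.007  y -0.073..-0.035
0.005 30 zmed 0.005 z90 0.006  y 9.000..-9.000
0.01 4 zmed 0.008 z90 0.009  y -0.031..0.020
0.02 1 zmed 0.015 z90 0.015  y -0.004..-0.004
```

Emit:
{"fn": "apply_moves", "kwargs": {
  "targets": [
    {"dp":[-0.024,0.518,0.0],"yaw":0},
    {"dp":[-0.024,0.518,0.0],"yaw":0},
    {"dp":[-0.024,0.518,0.0],"yaw":0},
    {"dp":[-0.024,0.518,0.0],"yaw":0},
    {"dp":[-0.024,0.518,0.0],"yaw":0},
    {"dp":[-0.024,0.518,0.0],"yaw":0},
    {"dp":[-0.024,0.518,0.0],"yaw":0},
    {"dp":[-0.024,0.518,0.0],"yaw":0},
    {"dp":[-0.024,0.518,0.0],"yaw":0},
    {"dp":[-0.024,0.518,0.0],"yaw":0},
    {"dp":[-0.024,0.518,0.0],"yaw":0},
    {"dp":[-0.024,0.518,0.0],"yaw":0},
    {"dp":[-0.024,0.518,0.0],"yaw":0},
    {"dp":[-0.024,0.518,0.0],"yaw":0},
    {"dp":[-0.024,0.518,-0.03],"yaw":0},
    {"dp":[-0.024,0.518,-0.06],"yaw":0},
    {"dp":[-0.024,0.518,-0.08],"yaw":0},
    {"dp":[-0.024,0.518,-0.09],"yaw":0},
    {"dp":[-0.024,0.518,-0.09],"yaw":0}
  ],
  "grip": -0.14
}}

```text
time_s: 23.12
tcp_pos: [0.4833, 0.3771, 0.0372]
eef_rot: [-179.7, -0.2, -178.6]
contact_force: [-0.1, -0.5, -0.2]
gripper_width: 0.0501
gripper_force: 0.0
```

Emit:
{"fn": "apply_moves", "kwargs": {
  "targets": [
    {"dp":[0.002,0.002,-0.015],"yaw":0},
    {"dp":[0.002,0.002,-0.03],"yaw":0},
    {"dp":[0.002,0.002,-0.04],"yaw":0},
    {"dp":[0.002,0.002,-0.043],"yaw":0},
    {"dp":[0.002,0.002,-0.043],"yaw":0},
    {"dp":[0.002,0.002,-0.043],"yaw":0}
  ]
}}

```text
time_s: 23.62
tcp_pos: [0.487, 0.3817, -0.0017]
eef_rot: [180.0, 0.0, -178.5]
contact_force: [0.0, 0.3, 0.8]
gripper_width: 0.0502
gripper_force: 0.0
```

Emit:
{"fn": "apply_moves", "kwargs": {
  "targets": [
    {"dp":[0,0,0],"yaw":0},
    {"dp":[0,0,0],"yaw":0},
    {"dp":[0,0,0],"yaw":0},
    {"dp":[0,0,0],"yaw":0},
    {"dp":[0,0,0],"yaw":0},
    {"dp":[0,0,0],"yaw":0}
  ],
  "grip": 1,
  "squeeze": 30
}}

```text
time_s: 24.12
tcp_pos: [0.4867, 0.3815, -0.0021]
eef_rot: [180.0, 0.0, -178.5]
contact_force: [-1.0, -0.4, 3.8]
gripper_width: 0.0255
gripper_force: 30.0
```

Emit:
{"fn": "apply_moves", "kwargs": {
  "targets": [
    {"dp":[0,0,0.03],"yaw":0},
    {"dp":[0,0,0.07],"yaw":0},
    {"dp":[0,0,0.11],"yaw":0},
    {"dp":[0,0,0.14],"yaw":0},
    {"dp":[0.02,-0.481,0.14],"yaw":0},
    {"dp":[0.02,-0.481,0.14],"yaw":0},
    {"dp":[0.02,-0.481,0.14],"yaw":0},
    {"dp":[0.02,-0.481,0.14],"yaw":0},
    {"dp":[0.02,-0.481,0.14],"yaw":0},
    {"dp":[0.02,-0.481,0.14],"yaw":0},
    {"dp":[0.02,-0.481,0.14],"yaw":0},
    {"dp":[0.02,-0.481,0.14],"yaw":0},
    {"dp":[0.02,-0.481,0.14],"yaw":0},
    {"dp":[0.02,-0.481,0.14],"yaw":0},
    {"dp":[0.02,-0.481,0.14],"yaw":0},
    {"dp":[0.02,-0.481,0.14],"yaw":0},
    {"dp":[0.02,-0.481,0.14],"yaw":0},
    {"dp":[0.02,-0.481,0.14],"yaw":0},
    {"dp":[0.02,-0.481,0.14],"yaw":0},
    {"dp":[0.02,-0.481,0.14],"yaw":0}
  ]
}}

```text
time_s: 25.78
tcp_pos: [0.5066, -0.0988, 0.1374]
eef_rot: [180.0, -0.0, -178.5]
contact_force: [-0.5, 0.3, -0.5]
gripper_width: 0.0257
gripper_force: 30.0
```

```bash
cat >> h.py <<'E'
def held(c,s):
    X=s["tcp_pos"]+[0,0,.011];P=cloud(c);m=(c["range_z"]>0)&(abs(P[...,1]-X[1])<.02)&(abs(P[...,2]-X[2]-.0)<.03)&(abs(P[...,0]-X[0])<.1)
    q=P[m]
    for a in np.arange(-.09,.09,.01):
        k=(q[:,0]-X[0]>=a)&(q[:,0]-X[0]<a+.01)
        if k.sum():print(round(a,3),k.sum(),(np.median(q[k],0)-X).round(3))
E
python3 - <<'E'
from h import *
s=get_state();print(s["tcp_pos"],tocase(s["tcp_pos"]),s["eef_rot"],s["gripper_width"],s["gripper_force"])
held(cap("scene"),s)
E
```

```text
[ 0.5065929  -0.09879784  0.13741772] [6.82287113e-02 1.21119572e-04 1.37417717e-01] [ 1.79990189e+02 -1.81330610e-03 -1.78474409e+02] 0.025740226612125734 29.975347816944122
-0.07 25 [-0.065  0.003  0.009]
-0.06 30 [-0.054  0.004  0.009]
-0.05 32 [-0.045  0.005  0.011]
-0.04 30 [-0.035  0.004  0.012]
-0.03 33 [-0.026  0.007  0.01 ]
-0.02 28 [-0.015  0.007  0.011]
-0.01 7 [-0.009  0.015  0.012]
0.01 7 [0.019 0.008 0.008]
0.02 24 [0.026 0.008 0.009]
0.03 13 [0.033 0.007 0.009]
0.04 14 [0.044 0.004 0.008]
0.05 14 [0.056 0.005 0.008]
0.06 18 [0.066 0.006 0.008]
```

Emit:
{"fn": "apply_moves", "kwargs": {
  "targets": [
    {"dp":[0,-0.003,-0.03],"yaw":0},
    {"dp":[0,-0.003,-0.06],"yaw":0},
    {"dp":[0,-0.003,-0.085],"yaw":0},
    {"dp":[0,-0.003,-0.105],"yaw":0},
    {"dp":[0,-0.003,-0.12],"yaw":0},
    {"dp":[0,-0.003,-0.128],"yaw":0},
    {"dp":[0,-0.003,-0.132],"yaw":0},
    {"dp":[0,-0.003,-0.132],"yaw":0},
    {"dp":[0,-0.003,-0.132],"yaw":0}
  ]
}}

```text
time_s: 26.58
tcp_pos: [0.5073, -0.1021, 0.0061]
eef_rot: [-180.0, 0.1, -178.5]
contact_force: [0.7, 1.5, -0.4]
gripper_width: 0.0259
gripper_force: 30.0
```

Emit:
{"fn": "apply_moves", "kwargs": {
  "targets": [
    {"dp":[0,0,0],"yaw":0},
    {"dp":[0,0,0],"yaw":0},
    {"dp":[0,0,0],"yaw":0},
    {"dp":[0,0,0],"yaw":0},
    {"dp":[0,0,0],"yaw":0},
    {"dp":[0,0,0.02],"yaw":0},
    {"dp":[0,0,0.05],"yaw":0},
    {"dp":[0,0,0.09],"yaw":0},
    {"dp":[0,0,0.13],"yaw":0},
    {"dp":[0,0,0.13],"yaw":0}
  ],
  "grip": 0.25
}}

```text
time_s: 27.42
tcp_pos: [0.5111, -0.1028, 0.1435]
eef_rot: [-180.0, 0.7, -178.4]
contact_force: [0.5, -0.7, -0.1]
gripper_width: 0.0327
gripper_force: 0.0
```

Run:
```python
from h import *
c=cap("top");I=c["image"].astype(int);print(get_state()["tcp_pos"])
sub=I[215:268,258:285];g=np.abs(sub-np.median(sub.reshape(-1,3),0)).sum(2)>70
vv,uu=np.nonzero(g);pts=np.stack([uu+258,vv+215],1).astype(np.float32);r0=cv2.minAreaRect(pts);print("marker",r0,p3(c,r0[0][0],r0[0][1],.008).round(3))
caseview(cap("scene"))
```

```text
[ 0.50956099 -0.10243058  0.14014598]
marker ((270.41583251953125, 242.21603393554688), (40.44388961791992, 5.71979284286499), 82.23483276367188) [0.469 0.315 0.008]
-0.03 33 zmed 0.004 z90 0.007  y -0.066..0.009
-0.025 20 zmed 0.005 z90 0.006  y 9.000..-9.000
-0.02 2 zmed 0.007 z90 0.009  y 0.045..0.045
-0.015 12 zmed 0.011 z90 0.012  y -0.053..0.055
-0.01 71 zmed 0.009 z90 0.013  y -0.070..0.062
-0.005 71 zmed 0.007 z90 0.012  y -0.061..0.053
0.0 35 zmed 0.004 z90 0.006  y -0.049..-0.049
0.005 28 zmed 0.005 z90 0.007  y 0.026..0.039
0.01 2 zmed 0.006 z90 0.006  y 9.000..-9.000
0.02 1 zmed 0.012 z90 0.012  y -0.005..-0.005
```

Emit:
{"fn": "apply_moves", "kwargs": {
  "targets": [
    {"dp":[-0.037,0.417,0.0],"yaw":4.9},
    {"dp":[-0.037,0.417,0.0],"yaw":4.9},
    {"dp":[-0.037,0.417,0.0],"yaw":4.9},
    {"dp":[-0.037,0.417,0.0],"yaw":4.9},
    {"dp":[-0.037,0.417,0.0],"yaw":4.9},
    {"dp":[-0.037,0.417,0.0],"yaw":4.9},
    {"dp":[-0.037,0.417,0.0],"yaw":4.9},
    {"dp":[-0.037,0.417,0.0],"yaw":4.9},
    {"dp":[-0.037,0.417,0.0],"yaw":4.9},
    {"dp":[-0.037,0.417,0.0],"yaw":4.9},
    {"dp":[-0.037,0.417,0.0],"yaw":4.9},
    {"dp":[-0.037,0.417,0.0],"yaw":4.9},
    {"dp":[-0.037,0.417,0.0],"yaw":4.9},
    {"dp":[-0.037,0.417,-0.03],"yaw":4.9},
    {"dp":[-0.037,0.417,-0.06],"yaw":4.9},
    {"dp":[-0.037,0.417,-0.09],"yaw":4.9},
    {"dp":[-0.037,0.417,-0.1],"yaw":4.9},
    {"dp":[-0.037,0.417,-0.1],"yaw":4.9},
    {"dp":[-0.037,0.417,-0.1],"yaw":4.9}
  ],
  "grip": 0.09
}}

```text
time_s: 29.1
tcp_pos: [0.47, 0.3136, 0.0358]
eef_rot: [-179.9, -0.0, -173.7]
contact_force: [0.4, 0.2, 0.9]
gripper_width: 0.0401
gripper_force: 0.0
```

Emit:
{"fn": "apply_moves", "kwargs": {
  "targets": [
    {"dp":[0,0.001,-0.015],"yaw":0},
    {"dp":[0,0.001,-0.03],"yaw":0},
    {"dp":[0,0.001,-0.039],"yaw":0},
    {"dp":[0,0.001,-0.043],"yaw":0},
    {"dp":[0,0.001,-0.043],"yaw":0},
    {"dp":[0,0.001,-0.043],"yaw":0}
  ]
}}

```text
time_s: 29.6
tcp_pos: [0.4701, 0.3158, -0.0066]
eef_rot: [180.0, 0.0, -173.6]
contact_force: [-0.0, 0.1, 0.2]
gripper_width: 0.0403
gripper_force: 0.0
```

Emit:
{"fn": "apply_moves", "kwargs": {
  "targets": [
    {"dp":[0,0,0],"yaw":0},
    {"dp":[0,0,0],"yaw":0},
    {"dp":[0,0,0],"yaw":0},
    {"dp":[0,0,0],"yaw":0},
    {"dp":[0,0,0],"yaw":0},
    {"dp":[0,0,0],"yaw":0}
  ],
  "grip": 1,
  "squeeze": 30
}}

```text
time_s: 30.1
tcp_pos: [0.4697, 0.3156, -0.0072]
eef_rot: [180.0, 0.0, -173.6]
contact_force: [-0.8, -1.0, 3.2]
gripper_width: 0.0147
gripper_force: 30.0
```

Emit:
{"fn": "apply_moves", "kwargs": {
  "targets": [
    {"dp":[0,0,0.03],"yaw":0},
    {"dp":[0,0,0.07],"yaw":0},
    {"dp":[0,0,0.11],"yaw":0},
    {"dp":[0,0,0.14],"yaw":0},
    {"dp":[0.0385,-0.4715,0.14],"yaw":-4.9},
    {"dp":[0.0385,-0.4715,0.14],"yaw":-4.9},
    {"dp":[0.0385,-0.4715,0.14],"yaw":-4.9},
    {"dp":[0.0385,-0.4715,0.14],"yaw":-4.9},
    {"dp":[0.0385,-0.4715,0.14],"yaw":-4.9},
    {"dp":[0.0385,-0.4715,0.14],"yaw":-4.9},
    {"dp":[0.0385,-0.4715,0.14],"yaw":-4.9},
    {"dp":[0.0385,-0.4715,0.14],"yaw":-4.9},
    {"dp":[0.0385,-0.4715,0.14],"yaw":-4.9},
    {"dp":[0.0385,-0.4715,0.14],"yaw":-4.9},
    {"dp":[0.0385,-0.4715,0.14],"yaw":-4.9},
    {"dp":[0.0385,-0.4715,0.14],"yaw":-4.9},
    {"dp":[0.0385,-0.4715,0.14],"yaw":-4.9},
    {"dp":[0.0385,-0.4715,0.14],"yaw":-4.9},
    {"dp":[0.0385,-0.4715,0.14],"yaw":-4.9},
    {"dp":[0.0385,-0.4715,0.14],"yaw":-4.9}
  ]
}}

```text
time_s: 31.77
tcp_pos: [0.5081, -0.1552, 0.1325]
eef_rot: [180.0, 0.0, -178.5]
contact_force: [-0.7, -0.0, 0.1]
gripper_width: 0.0149
gripper_force: 30.0
```

Run:
```python
from h import *
s=get_state();print(s["tcp_pos"],tocase(s["tcp_pos"]),s["eef_rot"],s["gripper_width"],s["gripper_force"])
c=cap("scene");held(c,s)
save(c,"s7.png",(320,90,440,200),5)
```

```text
[ 0.50811216 -0.15518125  0.13248204] [1.18248542e-02 7.83234465e-05 1.32482044e-01] [ 1.79992595e+02  2.17977404e-03 -1.78460628e+02] 0.014857238230006906 29.98780321329832
-0.07 11 [-0.063 -0.001  0.007]
-0.06 14 [-0.055  0.003  0.008]
-0.05 15 [-0.045  0.001  0.008]
-0.04 19 [-0.035  0.002  0.007]
-0.03 17 [-0.025  0.003  0.01 ]
-0.02 18 [-0.014  0.004  0.011]
-0.01 13 [-0.007  0.018  0.01 ]
-0.0 7 [0.005 0.019 0.011]
0.01 8 [0.018 0.008 0.009]
0.02 16 [0.026 0.003 0.008]
0.03 16 [0.035 0.004 0.007]
0.04 16 [0.047 0.004 0.008]
0.05 14 [0.055 0.005 0.007]
0.06 10 [0.064 0.005 0.008]
```

View pics/s7.png

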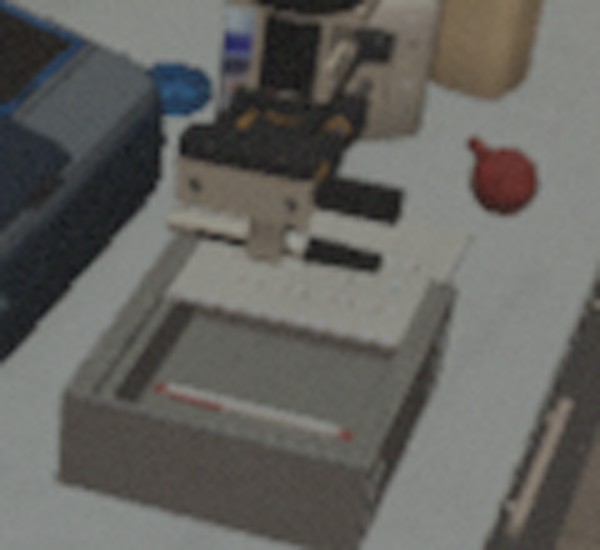

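The marker is held level at crop (275,240), and the ball pen lies straight on the case floor at crop (250,410). Now I lower the marker.

Emit:
{"fn": "apply_moves", "kwargs": {
  "targets": [
    {"dp":[0,-0.001,-0.03],"yaw":0},
    {"dp":[0,-0.001,-0.06],"yaw":0},
    {"dp":[0,-0.001,-0.085],"yaw":0},
    {"dp":[0,-0.001,-0.105],"yaw":0},
    {"dp":[0,-0.001,-0.115],"yaw":0},
    {"dp":[0,-0.001,-0.122],"yaw":0},
    {"dp":[0,-0.001,-0.126],"yaw":0},
    {"dp":[0,-0.001,-0.126],"yaw":0},
    {"dp":[0,-0.001,-0.126],"yaw":0}
  ]
}}

```text
time_s: 32.57
tcp_pos: [0.5089, -0.1569, 0.0073]
eef_rot: [-180.0, 0.1, -178.5]
contact_force: [-0.2, -0.7, 0.1]
gripper_width: 0.0145
gripper_force: 30.0
```

Emit:
{"fn": "apply_moves", "kwargs": {
  "targets": [
    {"dp":[0,0,0],"yaw":0},
    {"dp":[0,0,0],"yaw":0},
    {"dp":[0,0,0],"yaw":0},
    {"dp":[0,0,0],"yaw":0},
    {"dp":[0,0,0],"yaw":0},
    {"dp":[0,0,0.02],"yaw":0},
    {"dp":[0,0,0.05],"yaw":0},
    {"dp":[0,0,0.09],"yaw":0},
    {"dp":[0,0,0.13],"yaw":0},
    {"dp":[0,0,0.15],"yaw":0},
    {"dp":[0,0,0.15],"yaw":0}
  ],
  "grip": 0.5
}}

```text
time_s: 33.48
tcp_pos: [0.5112, -0.1574, 0.1622]
eef_rot: [-179.9, 0.5, -178.5]
contact_force: [0.9, -0.3, 0.1]
gripper_width: 0.0219
gripper_force: 0.0
```

Emit:
{"fn": "apply_moves", "kwargs": {
  "targets": [
    {"dp":[-0.061,0.312,0.0],"yaw":0},
    {"dp":[-0.061,0.312,0.0],"yaw":0},
    {"dp":[-0.061,0.312,0.0],"yaw":0},
    {"dp":[-0.061,0.312,0.0],"yaw":0},
    {"dp":[-0.061,0.312,0.0],"yaw":0},
    {"dp":[-0.061,0.312,0.0],"yaw":0},
    {"dp":[-0.061,0.312,0.0],"yaw":0},
    {"dp":[-0.061,0.312,0.0],"yaw":0},
    {"dp":[-0.061,0.312,0.0],"yaw":0},
    {"dp":[-0.061,0.312,0.0],"yaw":0},
    {"dp":[-0.061,0.312,0.0],"yaw":0},
    {"dp":[-0.061,0.312,0.0],"yaw":0},
    {"dp":[-0.061,0.312,0.0],"yaw":0},
    {"dp":[-0.061,0.312,0.0],"yaw":0},
    {"dp":[-0.061,0.312,0.0],"yaw":0}
  ],
  "grip": 1,
  "squeeze": 20
}}

```text
time_s: 34.73
tcp_pos: [0.4473, 0.1542, 0.1565]
eef_rot: [180.0, 0.0, -178.6]
contact_force: [0.4, -0.7, 0.2]
gripper_width: 0.0004
gripper_force: 0.0
```

Run:
```python
from h import *
s=get_state();print(s["tcp_pos"],s["eef_rot"],s["gripper_width"])
c=cap("top")
a=cv2.resize(c["image"][185:268,375:485],None,fx=3.6,fy=3.6,interpolation=cv2.INTER_CUBIC)
d=cap("scene");b=cv2.resize(d["image"][110:200,320:440],None,fx=3.3,fy=3.3,interpolation=cv2.INTER_CUBIC)
im=np.zeros((max(a.shape[0],b.shape[0]),a.shape[1]+b.shape[1],3),np.uint8);im[:a.shape[0],:a.shape[1]]=a;im[:b.shape[0],a.shape[1]:]=b
cv2.imwrite("pics/c8.png",im[:,:,::-1]);print(im.shape);caseview(c)
```

```text
[0.44730121 0.15420985 0.15646565] [ 1.79999771e+02  1.52106823e-03 -1.78597099e+02] 0.0004108711598794873
(299, 792, 3)
-0.03 71 zmed 0.003 z90 0.008  y -0.075..0.070
-0.025 72 zmed 0.003 z90 0.008  y -0.071..0.066
-0.02 63 zmed 0.004 z90 0.008  y -0.012..0.076
-0.015 76 zmed 0.004 z90 0.008  y -0.068..0.066
-0.01 49 zmed 0.008 z90 0.013  y -0.072..0.069
-0.005 87 zmed 0.010 z90 0.015  y -0.069..0.075
0.0 61 zmed 0.005 z90 0.010  y -0.063..0.075
0.005 51 zmed 0.017 z90 0.021  y -0.055..0.062
0.01 70 zmed 0.018 z90 0.023  y -0.069..0.065
0.015 89 zmed 0.015 z90 0.022  y -0.069..0.065
0.02 85 zmed 0.004 z90 0.013  y -0.073..0.070
0.025 59 zmed 0.007 z90 0.012  y -0.068..0.057
0.03 74 zmed 0.006 z90 0.013  y -0.061..0.073
0.035 78 zmed 0.005 z90 0.010  y -0.068..0.073
0.04 74 zmed 0.004 z90 0.008  y -0.075..0.066
0.045 70 zmed 0.004 z90 0.009  y -0.065..0.072
0.05 45 zmed 0.004 z90 0.010  y -0.039..0.069
0.055 55 zmed 0.021 z90 0.028  y -0.072..0.072
0.06 63 zmed 0.028 z90 0.033  y -0.070..0.066
0.065 67 zmed 0.030 z90 0.036  y -0.071..0.071
0.07 87 zmed 0.025 z90 0.032  y -0.068..0.074
0.075 94 zmed 0.017 z90 0.028  y -0.068..0.068
0.08 79 zmed 0.004 z90 0.009  y -0.037..0.058
0.085 70 zmed 0.003 z90 0.009  y -0.058..0.047
0.09 69 zmed 0.004 z90 0.009  y -0.074..0.067
0.095 54 zmed 0.004 z90 0.008  y -0.055..0.054
```

View pics/c8.png

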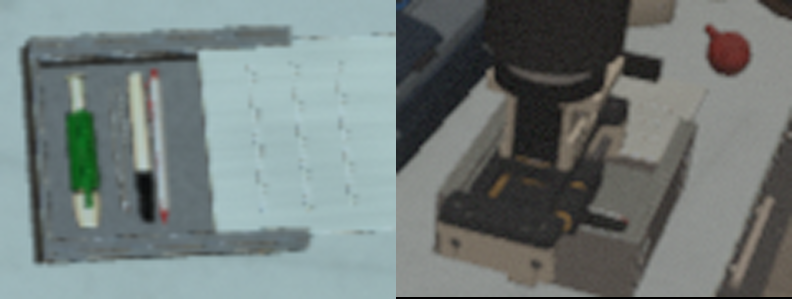

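All four lie straight in the case: filler (83,150), forceps (123,150), marker (143,150) and ball pen (160,145). The card is next.

Emit:
{"fn": "apply_moves", "kwargs": {
  "targets": [
    {"dp":[0.001,0.001,-0.03],"yaw":0},
    {"dp":[0.001,0.001,-0.07],"yaw":0},
    {"dp":[0.001,0.001,-0.1],"yaw":0},
    {"dp":[0.001,0.001,-0.13],"yaw":0},
    {"dp":[0.001,0.001,-0.148],"yaw":0},
    {"dp":[0.001,0.001,-0.156],"yaw":0},
    {"dp":[0.001,0.001,-0.156],"yaw":0},
    {"dp":[0.001,0.001,-0.156],"yaw":0}
  ]
}}

```text
time_s: 35.5
tcp_pos: [0.4485, 0.1561, 0.0009]
eef_rot: [-180.0, 0.0, -178.5]
contact_force: [-0.6, 0.4, 0.5]
gripper_width: 0.0005
gripper_force: 0.0
```

Emit:
{"fn": "apply_moves", "kwargs": {
  "targets": [
    {"dp":[0,0,-0.002],"yaw":0},
    {"dp":[0,0,-0.004],"yaw":0},
    {"dp":[0,0,-0.005],"yaw":0},
    {"dp":[0,0,-0.006],"yaw":0},
    {"dp":[0,0,-0.006],"yaw":0}
  ]
}}

```text
time_s: 35.92
tcp_pos: [0.4482, 0.1561, -0.0052]
eef_rot: [180.0, 0.0, -178.5]
contact_force: [0.6, -0.4, 0.1]
gripper_width: 0.0001
gripper_force: 0.0
```

Emit:
{"fn": "apply_moves", "kwargs": {
  "targets": [
    {"dp":[0,0,-0.0005],"yaw":0},
    {"dp":[0,0,-0.001],"yaw":0},
    {"dp":[0,0,-0.0015],"yaw":0},
    {"dp":[0,0,-0.002],"yaw":0},
    {"dp":[0,0,-0.002],"yaw":0}
  ]
}}

```text
time_s: 36.33
tcp_pos: [0.4492, 0.1565, -0.0055]
eef_rot: [180.0, 0.1, -178.4]
contact_force: [-5.1, -2.0, 25.7]
gripper_width: 0.0002
gripper_force: 12.8
```

Emit:
{"fn": "apply_moves", "kwargs": {
  "targets": [
    {"dp":[0,0,0.001],"yaw":0},
    {"dp":[0,0,0.001],"yaw":0},
    {"dp":[0,0,0.001],"yaw":0}
  ]
}}

```text
time_s: 36.58
tcp_pos: [0.4489, 0.1564, -0.0054]
eef_rot: [180.0, 0.1, -178.5]
contact_force: [-2.7, -1.3, 13.3]
gripper_width: 0.0002
gripper_force: 6.9
```

Emit:
{"fn": "apply_moves", "kwargs": {
  "targets": [
    {"dp":[0,0,0.0003],"yaw":2},
    {"dp":[0,0,0.0003],"yaw":4},
    {"dp":[0,0,0.0003],"yaw":6.4},
    {"dp":[0.01,-0.002,0.0003],"yaw":6.4},
    {"dp":[0.02,-0.004,0.0003],"yaw":6.4},
    {"dp":[0.03,-0.006,0.0003],"yaw":6.4},
    {"dp":[0.04,-0.008,0.0003],"yaw":6.4},
    {"dp":[0.05,-0.009,0.0003],"yaw":6.4},
    {"dp":[0.05,-0.009,0.0003],"yaw":6.4}
  ]
}}

```text
time_s: 37.33
tcp_pos: [0.5007, 0.1477, -0.0053]
eef_rot: [180.0, 0.2, -172.1]
contact_force: [2.0, -0.6, 7.4]
gripper_width: 0.0005
gripper_force: 3.9
```

```bash
cat >> h.py <<'E'
H=np.array([.6158,.1316]);hw=np.radians(-6.25)
def card(c):
    # card edges from yellowish-white mask
    I=c["image"].astype(int);P=cloud(c);m=(I.min(2)>150)&(I[...,0]-I[...,2]>8)&(P[...,0]>.34)&(P[...,0]<.72)&(P[...,1]>.05)&(P[...,1]<.23)&(P[...,2]<.03)
    n,l,st,ce=cv2.connectedComponentsWithStats(m.astype(np.uint8))
    v,u=np.nonzero(m);o=np.array([p3(c,a,b,.0055)[:2] for a,b in zip(u,v)])-H
    ex=np.array([np.cos(hw),np.sin(hw)]);ey=np.array([-np.sin(hw),np.cos(hw)])
    q=np.stack([o@ex,o@ey],1).astype(np.float32)
    print("card mask",len(q),"holder-frame x %.3f..%.3f y %.3f..%.3f"%(*np.percentile(q[:,0],[.5,99.5]),*np.percentile(q[:,1],[.5,99.5])),cv2.minAreaRect(q))
E
python3 - <<'E'
from h import *
import pickle
card(pickle.load(open("top0.pkl","rb")));s=get_state();print(s["tcp_pos"],s["contact_force"],s["eef_rot"]);c=cap("top");card(c);d=cap("scene");card(d)
E
```

```text
card mask 702 holder-frame x -0.227..-0.111 y -0.035..0.042 ((-0.16888293623924255, 0.005236033350229263), (0.07610711455345154, 0.11421742290258408), 82.7567367553711)
[ 0.50071968  0.14765712 -0.00532127] [ 1.95899141 -0.56187944  7.43893395] [ 1.79956048e+02  1.61387878e-01 -1.72095254e+02]
card mask 110 holder-frame x -0.176..-0.146 y -0.028..0.020 ((-0.1587422788143158, -0.004702934995293617), (0.04682726413011551, 0.03066728636622429), 83.4400863647461)Traceback (most recent call last):
  File "<stdin>", line 3, in <module>
  File "h.py", line 38, in card
    v,u=np.nonzero(m);o=np.array([p3(c,a,b,.0055)[:2] for a,b in zip(u,v)])-H
                        ~~~~~~~~~~~~~~~~~~~~~~~~~~~~~~~~~~~~~~~~~~~~~~~~~~~^~
ValueError: operands could not be broadcast together with shapes (0,) (2,)
```

```bash
cat > k.py <<'E'
from h import *
def k(d,B=(0.34,.72)):
    I=d["image"].astype(int);P=cloud(d);m=(I.min(2)>125)&(I[...,0]-I[...,2]>12)&(P[...,2]<.02)&(P[...,2]>-.01)&(P[...,1]>.05)&(P[...,1]<.25)&(P[...,0]>B[0])&(P[...,0]<B[1])
    v,u=np.nonzero(m)
    if len(v)==0: print("none",I[240,350]);return
    o=np.array([p3(d,a,b,.0055)[:2] for a,b in zip(u,v)])-H
    ex=np.array([np.cos(hw),np.sin(hw)]);ey=np.array([-np.sin(hw),np.cos(hw)])
    q=np.stack([o@ex,o@ey],1).astype(np.float32)
    print(len(q),"x %.3f..%.3f y %.3f..%.3f"%(*np.percentile(q[:,0],[.5,99.5]),*np.percentile(q[:,1],[.5,99.5])),cv2.minAreaRect(q))
    for a in np.arange(-.24,.07,.02):
        z=q[(q[:,0]>=a)&(q[:,0]<a+.02),1]
        if len(z)>3: print("  x%.2f n%d y %.3f..%.3f"%(a,len(z),z.min(),z.max()))
E
python3 - <<'E'
from k import *
import pickle
k(pickle.load(open("scene0.pkl","rb")));k(cap("scene"));card
E
```

```text
843 x -0.229..-0.109 y -0.037..0.048 ((-0.1688242405653, 0.005561422556638718), (0.0783337727189064, 0.11824914067983627), 82.88227844238281)
  x-0.24 n58 y -0.026..0.048
  x-0.22 n149 y -0.028..0.050
  x-0.20 n148 y -0.032..0.047
  x-0.18 n144 y -0.034..0.044
  x-0.16 n142 y -0.037..0.043
  x-0.14 n132 y -0.039..0.040
  x-0.12 n70 y -0.037..0.038
379 x -0.178..-0.057 y -0.033..0.048 ((-0.11680450290441513, 0.0036662593483924866), (0.07998248934745789, 0.11711209267377853), 83.15098571777344)
  x-0.18 n123 y -0.030..0.050
  x-0.16 n144 y -0.033..0.047
  x-0.14 n62 y -0.035..0.045
  x-0.12 n28 y 0.025..0.042
  x-0.10 n16 y 0.031..0.040
  x-0.06 n4 y 0.027..0.034
```

Emit:
{"fn": "apply_moves", "kwargs": {
  "targets": [
    {"dp":[0,0,0.008],"yaw":0},
    {"dp":[-0.02,0.005,0.01],"yaw":0},
    {"dp":[-0.045,0.0105,0.01],"yaw":0},
    {"dp":[-0.045,0.0105,0.01],"yaw":0},
    {"dp":[-0.045,0.0105,0.004],"yaw":0},
    {"dp":[-0.045,0.0105,0.001],"yaw":0},
    {"dp":[-0.045,0.0105,0],"yaw":0},
    {"dp":[-0.045,0.0105,0],"yaw":0},
    {"dp":[-0.045,0.0105,0],"yaw":0}
  ]
}}

```text
time_s: 38.23
tcp_pos: [0.4546, 0.1581, -0.0054]
eef_rot: [180.0, 0.1, -172.1]
contact_force: [-3.2, 0.2, 15.0]
gripper_width: 0.0005
gripper_force: 7.7
```

Emit:
{"fn": "apply_moves", "kwargs": {
  "targets": [
    {"dp":[0,-0.003,0],"yaw":0},
    {"dp":[0,-0.006,0],"yaw":0},
    {"dp":[-0.001,-0.009,0],"yaw":0},
    {"dp":[-0.001,-0.011,0],"yaw":0},
    {"dp":[-0.001,-0.011,0],"yaw":0}
  ]
}}

```text
time_s: 38.65
tcp_pos: [0.4545, 0.1475, -0.0053]
eef_rot: [179.9, 0.2, -172.1]
contact_force: [0.4, 0.1, 10.7]
gripper_width: 0.0008
gripper_force: 5.3
```

Run:
```python
from k import *
k(cap("scene"));s=get_state();print(s["tcp_pos"],s["contact_force"])
```

```text
359 x -0.171..-0.055 y -0.045..0.039 ((-0.11525002866983414, -0.003324408084154129), (0.08147094398736954, 0.1171620711684227), 87.06749725341797)
  x-0.18 n26 y 0.018..0.039
  x-0.16 n29 y 0.022..0.039
  x-0.14 n17 y 0.028..0.036
  x-0.12 n25 y 0.012..0.036
  x-0.10 n97 y -0.045..0.036
  x-0.08 n137 y -0.047..0.035
  x-0.06 n28 y -0.040..0.032
[ 0.45452037  0.14746876 -0.00535128] [ 0.51238078  0.67329083 10.63637381]
```

Emit:
{"fn": "apply_moves", "kwargs": {
  "targets": [
    {"dp":[0,0,0.008],"yaw":0},
    {"dp":[0.02,-0.003,0.01],"yaw":0},
    {"dp":[0.046,-0.007,0.01],"yaw":0},
    {"dp":[0.046,-0.007,0.01],"yaw":0},
    {"dp":[0.046,-0.007,0.004],"yaw":0},
    {"dp":[0.046,-0.007,0.001],"yaw":0},
    {"dp":[0.046,-0.007,0],"yaw":0},
    {"dp":[0.046,-0.007,0],"yaw":0},
    {"dp":[0.046,-0.007,0],"yaw":0}
  ]
}}

```text
time_s: 39.45
tcp_pos: [0.4982, 0.1392, -0.0054]
eef_rot: [-180.0, 0.0, -172.1]
contact_force: [0.4, -3.3, 14.6]
gripper_width: 0.0003
gripper_force: 7.1
```

Emit:
{"fn": "apply_moves", "kwargs": {
  "targets": [
    {"dp":[0.008,0,0],"yaw":0},
    {"dp":[0.016,0,0],"yaw":0},
    {"dp":[0.024,-0.001,0],"yaw":0},
    {"dp":[0.032,-0.002,0],"yaw":0},
    {"dp":[0.04,-0.002,0],"yaw":0},
    {"dp":[0.048,-0.003,0],"yaw":0},
    {"dp":[0.056,-0.003,0],"yaw":0},
    {"dp":[0.064,-0.004,0],"yaw":0},
    {"dp":[0.07,-0.004,0],"yaw":0},
    {"dp":[0.07,-0.004,0],"yaw":0}
  ]
}}

```text
time_s: 40.28
tcp_pos: [0.5694, 0.1358, -0.0053]
eef_rot: [-180.0, 0.1, -172.1]
contact_force: [1.2, -0.6, 10.5]
gripper_width: 0.0005
gripper_force: 5.1
```

Run:
```python
from k import *
k(cap("scene"));s=get_state();print(s["tcp_pos"],s["contact_force"])
```

```text
367 x -0.103..0.011 y -0.036..0.041 ((-0.04448145627975464, 0.0012464821338653564), (0.07831530272960663, 0.1168123111128807), 87.9103012084961)
  x-0.12 n20 y -0.036..0.040
  x-0.10 n134 y -0.036..0.042
  x-0.08 n117 y -0.037..0.042
  x-0.06 n47 y -0.035..0.040
  x-0.04 n27 y 0.022..0.039
  x-0.02 n14 y 0.031..0.039
  x-0.00 n8 y 0.033..0.038
[ 0.56932209  0.13586656 -0.00531299] [ 1.06096913 -1.36265902  9.55227834]
```

Emit:
{"fn": "apply_moves", "kwargs": {
  "targets": [
    {"dp":[0.008,-0.001,0],"yaw":0},
    {"dp":[0.016,-0.002,0],"yaw":0},
    {"dp":[0.024,-0.003,0],"yaw":0},
    {"dp":[0.032,-0.004,0],"yaw":0},
    {"dp":[0.04,-0.005,0],"yaw":0},
    {"dp":[0.044,-0.005,0],"yaw":0},
    {"dp":[0.048,-0.006,0],"yaw":0},
    {"dp":[0.048,-0.006,0],"yaw":0}
  ]
}}

```text
time_s: 41.0
tcp_pos: [0.6159, 0.1294, -0.0053]
eef_rot: [-180.0, -0.0, -172.1]
contact_force: [-3.5, -1.3, 12.7]
gripper_width: 0.0007
gripper_force: 6.7
```

Emit:
{"fn": "apply_moves", "kwargs": {
  "targets": [
    {"dp":[-0.001,0,0.005],"yaw":0},
    {"dp":[-0.001,0,0.03],"yaw":0},
    {"dp":[-0.001,0,0.07],"yaw":0},
    {"dp":[-0.001,0,0.11],"yaw":0},
    {"dp":[-0.001,0,0.14],"yaw":0},
    {"dp":[-0.001,0,0.14],"yaw":0}
  ]
}}

```text
time_s: 41.5
tcp_pos: [0.6179, 0.1307, 0.1407]
eef_rot: [179.9, 0.5, -172.0]
contact_force: [1.6, 0.2, -0.1]
gripper_width: 0.0006
gripper_force: 0.0
```

Run:
```python
from k import *
k(cap("scene"));s=get_state();print(s["tcp_pos"],s["contact_force"])
```

```text
573 x -0.057..0.057 y -0.036..0.037 ((-4.939362406730652e-05, 6.120279431343079e-05), (0.07469607144594193, 0.1154206395149231), 89.1861801147461)
  x-0.06 n103 y -0.037..0.038
  x-0.04 n101 y -0.036..0.038
  x-0.02 n98 y -0.036..0.037
  x-0.00 n102 y -0.036..0.037
  x0.02 n92 y -0.038..0.037
  x0.04 n77 y -0.036..0.036
[0.61630848 0.13042644 0.13739576] [-0.01006778 -0.24342779 -0.34735696]
```

Emit:
{"fn": "apply_moves", "kwargs": {
  "targets": [
    {"dp":[-0.01,0.001,-0.05],"yaw":0},
    {"dp":[-0.01,0.001,-0.09],"yaw":0},
    {"dp":[-0.01,0.001,-0.125],"yaw":0},
    {"dp":[-0.01,0.001,-0.138],"yaw":0},
    {"dp":[-0.01,0.001,-0.14],"yaw":0},
    {"dp":[-0.01,0.001,-0.14],"yaw":0}
  ]
}}

```text
time_s: 42.05
tcp_pos: [0.6019, 0.1291, -0.0054]
eef_rot: [-179.9, -0.3, -172.1]
contact_force: [-13.0, -2.8, 27.5]
gripper_width: 0.0004
gripper_force: 13.8
```

Emit:
{"fn": "apply_moves", "kwargs": {
  "targets": [
    {"dp":[0.002,0,0],"yaw":0},
    {"dp":[0.004,0,0],"yaw":0},
    {"dp":[0.006,-0.001,0],"yaw":0},
    {"dp":[0.007,-0.001,0],"yaw":0}
  ]
}}

```text
time_s: 42.38
tcp_pos: [0.61, 0.1289, -0.0054]
eef_rot: [-179.9, -0.2, -172.1]
contact_force: [-10.6, 0.1, 23.9]
gripper_width: 0.0006
gripper_force: 11.8
```

Emit:
{"fn": "apply_moves", "kwargs": {
  "targets": [
    {"dp":[-0.001,0,0.005],"yaw":0},
    {"dp":[-0.001,0,0.03],"yaw":0},
    {"dp":[-0.001,0,0.07],"yaw":0},
    {"dp":[-0.001,0,0.11],"yaw":0},
    {"dp":[-0.001,0,0.14],"yaw":0},
    {"dp":[-0.001,0,0.14],"yaw":0}
  ]
}}

```text
time_s: 42.88
tcp_pos: [0.6137, 0.1306, 0.1399]
eef_rot: [179.9, 0.5, -172.0]
contact_force: [1.3, 0.2, 0.6]
gripper_width: 0.0007
gripper_force: 0.0
```

Run:
```python
from k import *
k(cap("scene"));s=get_state();print(s["tcp_pos"],s["contact_force"])
```

```text
572 x -0.057..0.057 y -0.036..0.038 ((0.0010794326663017273, 0.00045081228017807007), (0.074591264128685, 0.11734811961650848), 89.56312561035156)
  x-0.06 n103 y -0.037..0.038
  x-0.04 n101 y -0.036..0.038
  x-0.02 n98 y -0.036..0.037
  x-0.00 n101 y -0.036..0.038
  x0.02 n92 y -0.037..0.037
  x0.04 n77 y -0.036..0.036
[0.61210266 0.13025667 0.13658533] [ 0.17619272 -0.26864184 -0.80124838]
```

Run:
```python
from h import *
for n in("scene","top"):
    d=cap(n);P=cloud(d);I=d["image"].astype(int)
    m=(I.max(2)<60)&(P[...,0]>.45)&(P[...,0]<.57)&(P[...,1]>-.46)&(P[...,1]<-.34)&(P[...,2]>.02)
    q=P[m];print(n,len(q),np.median(q,0).round(3),q.min(0).round(3),q.max(0).round(3),np.percentile(q[:,2],95))
    m=(I.min(2)>110)&(abs(P[...,0]-.51)<.05)&(P[...,1]>-.45)&(P[...,1]<-.15)&(P[...,2]>.025)
    q=P[m];print("lid plane fit z=a*y+b",np.polyfit(q[:,1],q[:,2],1),"y",np.percentile(q[:,1],[1,99]))
s=get_state();print(s["tcp_pos"],s["eef_rot"])
```

```text
scene 113 [ 0.516 -0.395  0.059] [ 0.483 -0.4    0.045] [ 0.549 -0.386  0.074] 0.0687933834359043
lid plane fit z=a*y+b [0.10657822 0.0877757 ] y [-0.40594781 -0.20492211]
top 121 [ 0.515 -0.393  0.068] [ 0.484 -0.404  0.051] [ 0.548 -0.387  0.075] 0.07253228719115606
lid plane fit z=a*y+b [0.11474848 0.08909744] y [-0.40389206 -0.20325932]
[0.60988655 0.12936925 0.1326816 ] [ 1.79992376e+02 -9.82091090e-02 -1.72127987e+02]
```

Emit:
{"fn": "apply_moves", "kwargs": {
  "targets": [
    {"dp":[-0.08,-0.1,0.02],"yaw":-3},
    {"dp":[-0.08,-0.1,0.02],"yaw":-3},
    {"dp":[-0.08,-0.1,0.02],"yaw":-3},
    {"dp":[-0.095,-0.526,0.02],"yaw":-6.4},
    {"dp":[-0.095,-0.526,0.02],"yaw":-6.4},
    {"dp":[-0.095,-0.526,0.02],"yaw":-6.4},
    {"dp":[-0.095,-0.526,0.02],"yaw":-6.4},
    {"dp":[-0.095,-0.526,0.02],"yaw":-6.4},
    {"dp":[-0.095,-0.526,0.02],"yaw":-6.4},
    {"dp":[-0.095,-0.526,0.02],"yaw":-6.4},
    {"dp":[-0.095,-0.526,0.02],"yaw":-6.4},
    {"dp":[-0.095,-0.526,0.02],"yaw":-6.4},
    {"dp":[-0.095,-0.526,0.02],"yaw":-6.4},
    {"dp":[-0.095,-0.526,0.02],"yaw":-6.4},
    {"dp":[-0.095,-0.526,0.02],"yaw":-6.4},
    {"dp":[-0.095,-0.526,0.0],"yaw":-6.4},
    {"dp":[-0.095,-0.526,-0.03],"yaw":-6.4},
    {"dp":[-0.095,-0.526,-0.04],"yaw":-6.4},
    {"dp":[-0.095,-0.526,-0.04],"yaw":-6.4}
  ],
  "grip": -0.1
}}

```text
time_s: 44.62
tcp_pos: [0.5133, -0.3945, 0.0892]
eef_rot: [179.8, -0.4, -178.5]
contact_force: [-0.3, 0.4, -0.4]
gripper_width: 0.0485
gripper_force: 0.0
```

Emit:
{"fn": "apply_moves", "kwargs": {
  "targets": [
    {"dp":[0.001,-0.002,-0.015],"yaw":0},
    {"dp":[0.001,-0.002,-0.03],"yaw":0},
    {"dp":[0.001,-0.002,-0.042],"yaw":0},
    {"dp":[0.001,-0.002,-0.048],"yaw":0},
    {"dp":[0.001,-0.002,-0.048],"yaw":0},
    {"dp":[0.001,-0.002,-0.048],"yaw":0}
  ]
}}

```text
time_s: 45.12
tcp_pos: [0.5173, -0.3985, 0.0461]
eef_rot: [-180.0, -0.0, -178.5]
contact_force: [0.4, 0.2, 0.1]
gripper_width: 0.0479
gripper_force: 0.0
```

Emit:
{"fn": "apply_moves", "kwargs": {
  "targets": [
    {"dp":[0,0,0],"yaw":0},
    {"dp":[0,0,0],"yaw":0},
    {"dp":[0,0,0],"yaw":0},
    {"dp":[0,0,0],"yaw":0},
    {"dp":[0,0,0],"yaw":0},
    {"dp":[0,0,0],"yaw":0},
    {"dp":[0,0,0],"yaw":0}
  ],
  "grip": 1,
  "squeeze": 40
}}

```text
time_s: 45.7
tcp_pos: [0.5173, -0.3989, 0.0462]
eef_rot: [-180.0, 0.0, -178.5]
contact_force: [-0.2, -1.3, 2.1]
gripper_width: 0.0142
gripper_force: 39.7
```

Emit:
{"fn": "apply_moves", "kwargs": {
  "targets": [
    {"dp":[0,0,0.004],"yaw":0},
    {"dp":[0,0,0.008],"yaw":0},
    {"dp":[0,0,0.012],"yaw":0},
    {"dp":[0,0,0.015],"yaw":0},
    {"dp":[0,0,0.015],"yaw":0},
    {"dp":[0,0,0.015],"yaw":0}
  ]
}}

```text
time_s: 46.2
tcp_pos: [0.5172, -0.3985, 0.0609]
eef_rot: [180.0, 0.0, -178.5]
contact_force: [0.5, -0.2, -2.2]
gripper_width: 0.0137
gripper_force: 39.6
```

Emit:
{"fn": "apply_moves", "kwargs": {
  "targets": [
    {"dp":[-0.0003,0.01,0],"yaw":0},
    {"dp":[-0.0006,0.02,0],"yaw":0},
    {"dp":[-0.0009,0.03,0],"yaw":0},
    {"dp":[-0.001,0.04,0],"yaw":0},
    {"dp":[-0.0012,0.05,0],"yaw":0},
    {"dp":[-0.0013,0.05,0],"yaw":0}
  ]
}}

```text
time_s: 46.7
tcp_pos: [0.5158, -0.3463, 0.0609]
eef_rot: [180.0, -0.0, -178.4]
contact_force: [-0.5, -0.5, -1.8]
gripper_width: 0.0137
gripper_force: 39.6
```

Emit:
{"fn": "apply_moves", "kwargs": {
  "targets": [
    {"dp":[-0.0003,0.01,0],"yaw":0},
    {"dp":[-0.0006,0.02,0],"yaw":0},
    {"dp":[-0.0009,0.03,0],"yaw":0},
    {"dp":[-0.001,0.04,0],"yaw":0},
    {"dp":[-0.0012,0.05,0],"yaw":0},
    {"dp":[-0.0015,0.06,0],"yaw":0},
    {"dp":[-0.002,0.07,0],"yaw":0},
    {"dp":[-0.002,0.08,0],"yaw":0},
    {"dp":[-0.002,0.08,0],"yaw":0}
  ]
}}

```text
time_s: 47.45
tcp_pos: [0.5137, -0.2668, 0.0609]
eef_rot: [180.0, -0.0, -178.5]
contact_force: [0.4, -0.7, -1.6]
gripper_width: 0.0137
gripper_force: 39.6
```

Emit:
{"fn": "apply_moves", "kwargs": {
  "targets": [
    {"dp":[0,0.003,0],"yaw":0},
    {"dp":[0,0.006,0],"yaw":0},
    {"dp":[0,0.008,0],"yaw":0},
    {"dp":[0,0.009,0],"yaw":0},
    {"dp":[0,0.009,0],"yaw":0}
  ]
}}

```text
time_s: 47.87
tcp_pos: [0.5138, -0.2595, 0.0607]
eef_rot: [180.0, -0.0, -178.5]
contact_force: [-0.1, -0.4, -1.9]
gripper_width: 0.0137
gripper_force: 39.6
```

Emit:
{"fn": "apply_moves", "kwargs": {
  "targets": [
    {"dp":[0,0.001,0],"yaw":0},
    {"dp":[0,0.002,0],"yaw":0},
    {"dp":[0,0.003,0],"yaw":0},
    {"dp":[0,0.004,0],"yaw":0},
    {"dp":[0,0.004,0],"yaw":0}
  ]
}}

```text
time_s: 48.28
tcp_pos: [0.513, -0.2572, 0.061]
eef_rot: [-179.9, -0.1, -178.5]
contact_force: [-2.3, -9.3, -1.3]
gripper_width: 0.0136
gripper_force: 39.6
```

Emit:
{"fn": "apply_moves", "kwargs": {
  "targets": [
    {"dp":[0,-0.001,-0.003],"yaw":0},
    {"dp":[0,-0.001,-0.006],"yaw":0},
    {"dp":[0,-0.001,-0.009],"yaw":0},
    {"dp":[0,-0.001,-0.011],"yaw":0},
    {"dp":[0,-0.001,-0.011],"yaw":0}
  ]
}}

```text
time_s: 48.7
tcp_pos: [0.5137, -0.2575, 0.0527]
eef_rot: [-179.9, 0.0, -178.5]
contact_force: [-9.8, -0.8, 24.5]
gripper_width: 0.0135
gripper_force: 40.1
```

```bash
cat > lid.py <<'E'
from h import *
def lid(d):
    P=cloud(d);I=d["image"].astype(int);m=(I.min(2)>110)&(d["range_z"]>0);Q=P[m];e=Q[:,:2]-C
    x=e@[np.cos(yw),np.sin(yw)];y=e@[-np.sin(yw),np.cos(yw)];k=(abs(y)<.07)&(x>-.125)&(x<.1)&(Q[:,2]>.03)&(Q[:,2]<.09)
    A=np.c_[x[k],y[k],np.ones(k.sum())];s,*_=np.linalg.lstsq(A,Q[k,2],rcond=None);rr=Q[k,2]-A@s;g=abs(rr)<.006
    s,*_=np.linalg.lstsq(A[g],Q[k,2][g],rcond=None);print("lid top z=%.4f sx=%.4f sy=%.4f"%(s[2],s[0],s[1]),g.sum(),"x",np.percentile(x[k][g],[1,99]).round(3),"y",np.percentile(y[k][g],[1,99]).round(3))
E
python3 - <<'E'
from lid import *
import pickle
for n in("scene","top"): lid(pickle.load(open(n+"0.pkl","rb")));lid(cap(n))
E
```

```text
lid top z=0.0503 sx=0.0007 sy=0.0012 1236 x [-0.113  0.073] y [-0.068  0.069]
lid top z=0.0536 sx=0.0330 sy=-0.0019 1220 x [-0.114  0.082] y [-0.068  0.069]
lid top z=0.0498 sx=0.0023 sy=-0.0006 2476 x [-0.102  0.098] y [-0.069  0.069]
lid top z=0.0520 sx=0.0083 sy=-0.0148 208 x [-0.114 -0.052] y [-0.009  0.069]
```

Emit:
{"fn": "apply_moves", "kwargs": {
  "targets": [
    {"dp":[0,0,0.0015],"yaw":0},
    {"dp":[0,0,0.0015],"yaw":0},
    {"dp":[0,0,0.0015],"yaw":0},
    {"dp":[0,0,0.0015],"yaw":0},
    {"dp":[0,0,0.0015],"yaw":0},
    {"dp":[0,0,0.0015],"yaw":0},
    {"dp":[0,0,0.0015],"yaw":0},
    {"dp":[0,0,0.03],"yaw":0},
    {"dp":[0,0,0.06],"yaw":0},
    {"dp":[0,0,0.1],"yaw":0},
    {"dp":[0,0,0.13],"yaw":0},
    {"dp":[0,0,0.13],"yaw":0}
  ],
  "grip": 0
}}

```text
time_s: 49.8
tcp_pos: [0.5173, -0.2578, 0.1868]
eef_rot: [-179.8, 0.6, -178.4]
contact_force: [0.7, 0.1, 0.2]
gripper_width: 0.044
gripper_force: 0.0
```

Emit:
{"fn": "apply_moves", "kwargs": {
  "targets": [
    {"dp":[-0.1,-0.3,0.03],"yaw":0},
    {"dp":[-0.1,-0.3,0.03],"yaw":0},
    {"dp":[-0.1,-0.3,0.03],"yaw":0},
    {"dp":[-0.1,-0.3,0.03],"yaw":0},
    {"dp":[-0.1,-0.3,0.03],"yaw":0},
    {"dp":[-0.1,-0.3,0.03],"yaw":0},
    {"dp":[-0.1,-0.3,0.03],"yaw":0},
    {"dp":[-0.1,-0.3,0.03],"yaw":0},
    {"dp":[-0.1,-0.3,0.03],"yaw":0},
    {"dp":[-0.1,-0.3,0.03],"yaw":0},
    {"dp":[-0.1,-0.3,0.03],"yaw":0}
  ]
}}

```text
time_s: 50.72
tcp_pos: [0.4136, -0.5563, 0.209]
eef_rot: [179.9, -0.0, -178.6]
contact_force: [0.1, -0.1, -0.1]
gripper_width: 0.0436
gripper_force: 0.0
```

Run:
```python
from lid import *
from k import k
import pickle
d={}
for n in("scene","top"): d[n]=cap(n);lid(d[n])
k(d["scene"])
for n in("scene","top"):
  for c in(d[n],pickle.load(open(n+"0.pkl","rb"))):
    P=cloud(c);I=c["image"].astype(int)
    m=(I.max(2)<60)&(P[...,0]>.45)&(P[...,0]<.57)&(P[...,1]>-.29)&(P[...,1]<-.22)&(P[...,2]>.055)&(P[...,2]<.09)
    q=P[m];print(n,len(q),q.mean(0).round(4))
s0=pickle.load(open("top0.pkl","rb"));D=np.abs(d["top"]["image"].astype(int)-s0["image"]).sum(2)
for nm,u,v in [("petri",238,200),("cap",243,173),("stop",280,160)]: print(nm,(D[v-12:v+12,u-12:u+12]>60).sum())
im=np.hstack([cv2.resize(d["top"]["image"][120:290,190:480],(464,272)),cv2.resize(d["scene"]["image"][110:210,310:430],(326,272))])
cv2.imwrite("pics/fin.png",im[:,:,::-1])
```

```text
lid top z=0.0503 sx=0.0001 sy=-0.0008 1223 x [-0.112  0.073] y [-0.069  0.069]
lid top z=0.0499 sx=0.0016 sy=0.0016 2476 x [-0.101  0.098] y [-0.069  0.069]
672 x -0.057..0.059 y -0.038..0.038 ((0.0009709745645523071, 0.0001002289354801178), (0.07848519831895828, 0.11749977618455887), 89.6861801147461)
  x-0.06 n115 y -0.039..0.040
  x-0.04 n123 y -0.039..0.039
  x-0.02 n115 y -0.038..0.038
  x-0.00 n117 y -0.038..0.039
  x0.02 n111 y -0.038..0.037
  x0.04 n91 y -0.037..0.038
scene 116 [ 0.5117 -0.252   0.0665]
scene 121 [ 0.5102 -0.2541  0.0664]
top 105 [ 0.5108 -0.2525  0.0744]
top 105 [ 0.5096 -0.2543  0.0741]
petri 0
cap 0
stop 0
```

View pics/fin.png

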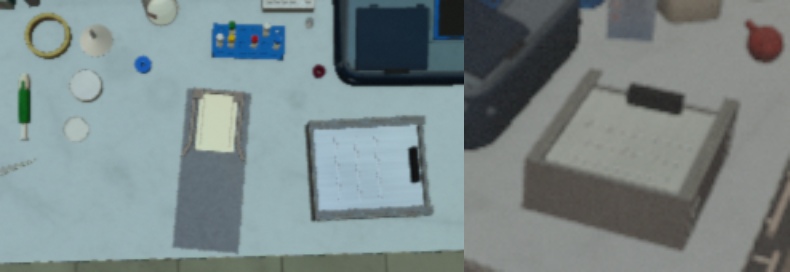

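The lid is shut and level, at (365,168) in the picture. The card is home between the rails at (216,123), and the bystanders have not moved. I hand the job in.

```bash
python3 -c "
from plant import r
print(r.close_job())"
```

```text
the job is handed in; nothing more can be done
None
```

The job is handed in at about 51 s. All four instruments are in the case, the lid is home and level, the card is against its back stop, and the bystanders are unmoved; no verdict came back. The filler I took was the right-hand one of the two at the left; a third look-alike much farther right was out of reach.

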